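# Check the return spring of a loaded instrument tray

### The arm

A 6-joint arm with a two-finger parallel gripper is mounted at the origin on the work surface. World frame = base frame: x ahead of the robot, y to its left, z up, the work surface at z = 0. Lengths are in m, angles in degrees, forces in N, time in s.
With the tool pointing down it reaches from about 0.4 to 0.825 m from the base axis. Payload 7 kg.
Tool frame: the origin (TCP) lies at the centre of the arm's flange, where the gripper is bolted on; the fingertips stand 178 mm ahead of it and the grasp point (between the pads) lies 159 mm ahead of it; x points along the fingers, y is the direction in which the jaws open and shut, and the axes are right-handed (so a half turn about x gives the same grasp; the last joint's range is limited). The gripper opens to 88 mm and grips with 3 to 60 N. Pads are 19 mm wide; open, the fingers measure 130 mm over their backs; the gripper's body (78 mm by 193 mm) begins 47 mm behind the grasp point.
Start: joints at [84.288, 20.546, 0.682, 0, -70.136, -16.507], TCP at [0.255, 0.625, 0.405] pointing down, gripper open.
Joint ranges: [-176.03, 176.03], [-82.01, 121.73], [-58.28, 71.71], [-173.87, 95.51], [-174.79, -0.11], [-173.66, 173.66]. Speed limits (degrees/s): [136.94, 136.94, 172.46, 180, 180, 180].

### API

Orientations are given as [roll, pitch, yaw] about the fixed x, y, z axes, in that order (R = Rz(yaw) Ry(pitch) Rx(roll)).
In Python, from plant import ctrl gives the robot as it stands. The module is installed in compiled form; this text tells all that it offers.
- The arm moves only by the shell command python3 -m inch 'ROWS'. ROWS is JSON, one flat list of numbers, 7 for each row, row after row: the shift along the tool's x, y, z in m, then the turn, a rotation vector about the tool's x, y, z in degrees, then the finger opening in m, from 0 to 0.0876. In form: [dx, dy, dz, rx, ry, rz, hand, dx, dy, dz, rx, ry, rz, hand, ...]. A call has 1 to 20 rows; each row shifts and turns the pose as measured when the row begins, along the tool's axes as they then stand; what a row does not reach is not made up. A row lasts 1/8 s, in which the tool goes at most 62.5 mm and 10.7 degrees, less where a joint would pass 70% of its speed; a pose out of reach is approached as far as the arm can. A call with a gripper value outside its range is refused whole. The fingers move at their own pace and stop on an object; the grip force is fixed at half the most. Time passes only in rows, so rows that do not move let the fingers close. It gives the time, the measured TCP pose, the force and the opening at its end, in the units of the state.
- ctrl.get_obs(): the state, without advancing time (a new reading comes with each control period).
- ctrl.snapshot(name): name is "scene" or "top" or "wrist"; returns a dict with "color" (480x640x3 uint8, red, green, blue), "depth" (480x640 float32, m along the optical axis (not along the pixel's ray), 0 where there is no reading), "K" (3x3 intrinsics, pixels), "k1" (the pictures are not rectified: a ray, as slopes to the right and down, at radius r is drawn at 1 + k1 r^2 times it, then the intrinsics apply), "position" and "attitude" of the camera in the world; the wrist camera has in their place "hand_eye" (4x4, takes a point from camera to tool coordinates, whose origin is the TCP and whose axes are the tool frame's). Camera axes: x right, y up, looking along -z (the intrinsics and any distortion apply to the point x, -y, -z); pixel columns grow to the right and rows downward; lengths in m; the calibration is good to about 2 mm. A picture is of the moment at which its call begins: read the wrist's pose just before it.
- ctrl.close_job(): hands the job in, once; it reports no verdict.
The state is a dict: "clock": time; "joint_pos": joint angles; "qvel": joint speeds; "tau": joint torques, N m; "tool_pos": TCP position; "orientation": TCP orientation; "force": force on the tool from outside, world axes, zero at the start; "moment": the same for the moment, N m; "opening": finger opening in m.
Only numpy, scipy, OpenCV 4.12 (cv2) and the standard library are available. Lean on these libraries where they do the work, as an engineer would, in place of code of your own. Each camera call takes 0.05 s, during which the arm holds its last target.

### The job

Check the return spring of the sprung instrument tray under load: set every camera head lying about on the table into the tray, each flat on its base, and only then draw the lock pin out of its bore and park it upright in the side notch, and switch the readout on at its locking toggle (lift the collar, flip the lever over to the back of the box, let the collar drop). With the tray's black handle, draw it out until the pointer stands at the medium line of the scale and hold it there for two seconds, then on to the long line and hold it there for two seconds, never to the end of the scale, and ease it back fully home by hand without letting it fly. Finally switch the readout off the same way and put the pin back fully home in its bore, leaving the heads flat in the tray and the bottle, the bowl and the glove box undisturbed.

Things in the scene. Friction and masses are not known exactly. Their poses are not given: they have to be found in the camera images.
- rig: fixed aluminium base plate of the pull rig, 280 x 280 x 15 mm, spanning x -170..+110 and y -125..+155 mm in its own frame; z up; its top is 15 mm above the table. The steel tray slides on it along the rig's x. The lock (bore and notch) is along its +y side, the scale along its -y side.
- tray (a joint): how far the tray is drawn out, m: 0 = home, 0.085 = end stop; grows as the tray moves along the rig's -x (towards the handle). The medium line is at 0.030, the long line at 0.060. A spring pulls it home: about 4 N at home, 12 N at the long line, stiffness 130 N/m. While the pin is in the bore the tray is locked (about 2 mm of play, up to 4).
- tray_floor (a point): centre of the tray's inner floor, moves with the tray; x, y, z parallel to the rig's. The open steel tray is 150 x 180 mm inside (x, y), its walls 4 mm thick and only 14 mm high; its floor is 24 mm above the table.
- tray_handle (a point): grip point in the tray's upright black handle plate, 115 mm in front (-x) of the tray's centre: plate 12 mm thick (along rig x), 70 mm wide (rig y), rising to 95 mm above the table; the point is 78 mm above the table, 17 mm below its top edge. Gap of 30 mm between plate and tray wall, which is far lower (38 mm above the table).
- tray_pointer (a point): tip of the tray's black pointer over the scale; it moves with the tray.
- mid_line (a point): the medium line of the white scale strip on the rig's base: thick black, 15 mm long, at 30 mm of travel. The pointer is at a line when their rig x agree. The other ticks are thin and 8 mm long, 10 mm apart.
- long_line (a point): the long line: thick black, 22 mm, right across the scale strip, at 60 mm of travel.
- bore (a point): mouth of the lock bore, 60 mm above the table, at the top of the square eye (36 x 36 mm) on the tray's +y side; the bore is vertical, 14 mm square, and goes on through a fixed block below. Fixed to the rig (at home the tray's eye is over it).
- notch (a point): place for the parked pin, 60 mm above the table: on top of a steel fork, in the middle of its slot. The slot (16 mm wide, 45 mm long along the rig's x, open at the top and at its +x end facing the bore) takes the pin's shank while the collar rests on the prongs. 122 mm from the bore along the rig's -x. Free space under the prongs.
- pin: lock pin, upright in the bore at the start: steel shank 10 mm across and 42 mm long (its last 6 mm thinner, 7 mm), collar disc 28 mm across and 5 mm thick, above it a round black knob 20 mm across and 35 mm long. Origin: centre of the collar's underside, on the axis; z up along the knob (knob from z = 5 to 40 mm, shank down to z = -42 mm). About 100 g, loose.
- readout: fixed white readout box 130 x 110 x 50 mm, origin at the centre of its underside; its front with the dark display looks along its -x, roughly to the robot. The locking toggle stands on its top.
- lever (a joint): the toggle's lever, rad: 0 = off, leaning 0.45 rad towards the box's -x; 0.9 = on, leaning 0.45 rad towards its +x; turns about the box's y through lever_pivot and stays where it is left. Two steel cheeks in the middle stop it (about 0.1 rad of play) unless the collar is lifted.
- collar (a joint): how far the toggle's collar is lifted along the lever, m: 0 = down, 0.016 = stop. It must be lifted by 9 mm or more to pass the cheeks; a spring pushes it down (3 N at 0, 5.5 N at the top).
- collar_grip (a point): middle of the collar's grip: a knurled metal cylinder 30 mm across and 30 mm long, around the lever, 75 mm from the pivot along the lever when down; its z axis runs along the lever, away from the pivot. The lever's tip is 112 mm from the pivot.
- lever_pivot (a point): pivot of the lever, in the box 35 mm above the table; axes parallel to the box's (the lever turns about y).
- head_a: camera head of an endoscope: grey box body 75 x 34 x 32 mm (x, y, z) with a round dark nose 26 mm across and 35 mm long on its +x end and a small rubber boss 18 mm across and 12 mm long on its -x end; 122 mm long in all, about 190 g, lies on the flat underside of its box. Origin: underside of the box, at the centre of the box; z up. May be absent (None).
- head_b: camera head of an endoscope: grey box body 75 x 34 x 32 mm (x, y, z) with a round dark nose 26 mm across and 35 mm long on its +x end and a small rubber boss 18 mm across and 12 mm long on its -x end; 122 mm long in all, about 190 g, lies on the flat underside of its box. Origin: underside of the box, at the centre of the box; z up. May be absent (None).
- head_c: camera head of an endoscope: grey box body 75 x 34 x 32 mm (x, y, z) with a round dark nose 26 mm across and 35 mm long on its +x end and a small rubber boss 18 mm across and 12 mm long on its -x end; 122 mm long in all, about 190 g, lies on the flat underside of its box. Origin: underside of the box, at the centre of the box; z up. May be absent (None).
- spray_bottle: bystander: white bottle, 60 mm across, 160 mm high; origin at its underside.
- steel_bowl: bystander: steel bowl, 90 mm across, 40 mm high; origin at its underside.
- glove_box: bystander: cardboard box 90 x 130 x 70 mm; origin at its underside.
Things that resemble listed ones, but are neither listed nor needed, are in the scene too. Leave any orange or pink look-alike of the head_b alone.

How it is judged:
By the outcome, as a careful person would: the job done as asked, in the order asked, and still so for the second after the job is handed in, with the robot touching nothing.
Of head_a, head_b, head_c only 2 to 3 are there at a start; the rules pass over those that are not, and their reading is None.
At some moment in a run one of head_a, head_b, head_c may be knocked a few centimetres aside while the robot is not near it.
It also fails if it takes over 200 s, if anything falls off the work surface, if the arm or the gripper's body presses on something with over 40 N, if the wrist force passes 120 N, or if a joint passes its speed limit or range.

## Working session

There is one attempt and no reset: what is moved stays moved. The work goes in short steps, Python scripts to look and compute and a shell command to move; the robot and the scene stay as the last step left them, time stands still between calls to the robot, and variables do not carry over. Pictures are saved under pics/ and viewed, and the job is handed in when it is done.

```bash
mkdir -p pics; ls; cat > h.py <<'E'
import numpy as np, cv2, json
from scipy.spatial.transform import Rotation as R
from plant import ctrl
def tool():
    o=ctrl.get_obs(); T=np.eye(4); T[:3,:3]=R.from_euler('xyz',o['orientation'],degrees=True).as_matrix(); T[:3,3]=o['tool_pos']; return T
def snap(name):
    T=tool(); s=ctrl.snapshot(name)
    if name=='wrist': s['T']=T@np.array(s['hand_eye'])
    else:
        a=s['attitude']; M=np.eye(4); a=np.array(a)
        M[:3,:3]=a if a.shape==(3,3) else R.from_euler('xyz',a,degrees=True).as_matrix()
        M[:3,3]=s['position']; s['T']=M
    return s
def undist(s,uv):
    K=np.array(s['K']); p=(np.atleast_2d(uv)-[K[0,2],K[1,2]])/[K[0,0],K[1,1]]
    q=p.copy()
    for _ in range(20): q=p/(1+s['k1']*(q**2).sum(1,keepdims=True))
    return q
def ray(s,uv):
    q=undist(s,uv); d=np.c_[q[:,0],-q[:,1],-np.ones(len(q))]@s['T'][:3,:3].T
    return s['T'][:3,3],d
def onplane(s,uv,z):
    o,d=ray(s,uv); return o+d*((z-o[2])/d[:,2])[:,None]
def cloud(s):
    v,u=np.mgrid[0:480,0:640]; uv=np.c_[u.ravel(),v.ravel()].astype(float)
    o,d=ray(s,uv); return (o+d*s['depth'].reshape(-1,1)).reshape(480,640,3)
def proj(s,P):
    P=np.atleast_2d(P); c=(P-s['T'][:3,3])@s['T'][:3,:3]
    q=np.c_[c[:,0]/-c[:,2],-c[:,1]/-c[:,2]]; q=q*(1+s['k1']*(q**2).sum(1,keepdims=True)); K=np.array(s['K'])
    return q*[K[0,0],K[1,1]]+[K[0,2],K[1,2]]
def save(s,n,crop=None,f=1):
    c=s['color'][:,:,::-1]
    if crop: c=c[crop[1]:crop[3],crop[0]:crop[2]]
    if f!=1: c=cv2.resize(c,None,fx=f,fy=f,interpolation=cv2.INTER_CUBIC)
    cv2.imwrite('pics/'+n+'.png',c)
E
python3 - <<'E'
from h import *
print(ctrl.get_obs())
for n in ['scene','top','wrist']:
    s=snap(n); save(s,n+'0'); print(n,s['K'],s['k1'],s['T'].round(3).tolist(),(s['depth']>0).mean())
    np.savez(''+n+'0.npz',**{k:np.array(v) for k,v in s.items()})
E
```

```text
pics
{'clock': 0.0, 'joint_pos': array([ 8.42893076e+01,  2.05903494e+01,  6.32649856e-01, -2.07347165e-02,
       -7.01348262e+01, -1.65082512e+01]), 'qvel': array([-0.04019943, -0.04487387,  0.04174857,  0.00911386,  0.05667683,
        0.10511692]), 'tau': array([-4.30179380e-04, -5.82731795e+01,  2.93040276e+01,  6.99705765e+00,
        6.80319834e-03, -1.55247690e-04]), 'tool_pos': array([0.2551589 , 0.62469561, 0.40372422]), 'orientation': array([  94.61358663,   89.90544268, -107.61241851]), 'force': array([-0.24852476, -0.44097386, -0.37151563]), 'moment': array([-0.00785484,  0.01284453, -0.01990425]), 'opening': 0.08736304444422922}
scene [[460.9748188    0.         312.74703715]
 [  0.         460.9748188  237.59220064]
 [  0.           0.           1.        ]] 0.03545701259668271 [[0.306, -0.541, 0.783, 1.255], [0.952, 0.154, -0.266, -0.186], [0.024, 0.827, 0.562, 0.618], [0.0, 0.0, 0.0, 1.0]] 0.9938671875
top [[524.15729872   0.         314.43690442]
 [  0.         524.15729872 247.02487328]
 [  0.           0.           1.        ]] -0.13151048278157063 [[-0.005, 0.982, -0.187, 0.291], [-1.0, -0.005, 0.0, 0.034], [-0.0, 0.187, 0.982, 1.328], [0.0, 0.0, 0.0, 1.0]] 0.9960026041666666
wrist [[390.40972791   0.         318.52865627]
 [  0.         390.40972791 242.70769086]
 [  0.           0.           1.        ]] -0.007149569199016142 [[-0.378, 0.88, 0.286, 0.333], [-0.926, -0.36, -0.116, 0.593], [0.0, -0.309, 0.951, 0.384], [0.0, 0.0, 0.0, 1.0]] 0.996044921875
```

View pics/scene0.png

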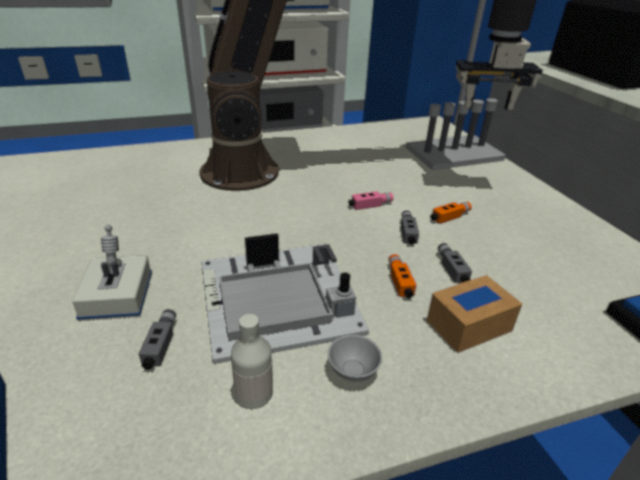

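View pics/top0.png

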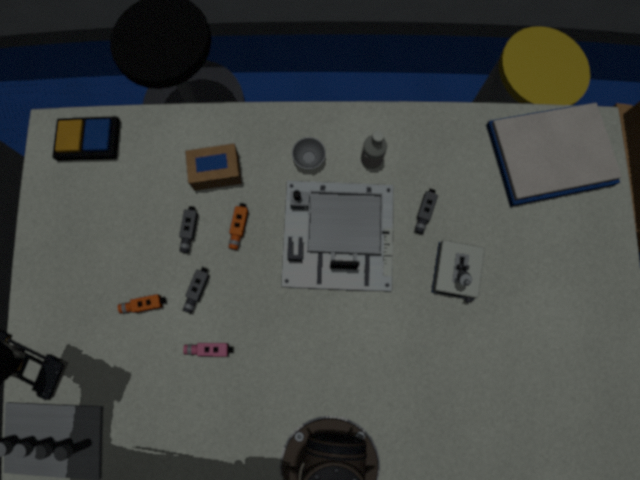

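View pics/wrist0.png

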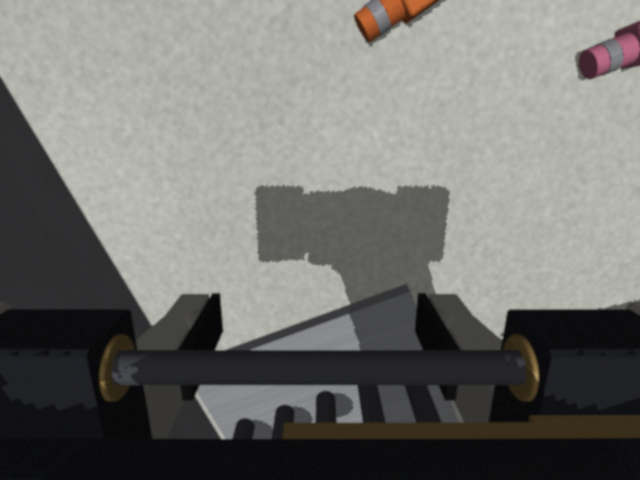

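The scene and top views show three grey heads: top (188,229), (196,289) and (426,211). The look-alikes are orange at (238,226) and (142,304) and pink at (208,350). The rig is at about (338,236), the readout at (458,270), and the pin stands at (298,197). Next I'll measure all of them.

```bash
python3 - <<'E'
from h import *
s=dict(np.load('top0.npz')); s['k1']=float(s['k1'])
C=cloud(s); Z=C[...,2]
print('table z med',np.median(Z[380:420,300:500]), Z[380:420,300:500].std())
save(s,'top_crop',(270,170,500,310),3.4)
save(s,'top_heads',(170,190,260,320),4.5)
# height blobs
m=((Z>0.012)&(Z<0.2)).astype(np.uint8)
m=cv2.morphologyEx(m,cv2.MORPH_OPEN,np.ones((3,3)))
n,l,st,ce=cv2.connectedComponentsWithStats(m)
for i in range(1,n):
    if st[i,4]<80 or st[i,4]>40000: continue
    P=C[l==i]; x,y,w,h=st[i,:4]
    (c,sz,a)=cv2.minAreaRect(P[:,:2].astype(np.float32))
    print(i,st[i],ce[i].round(0),'c',np.round(c,3),np.round(sz,3),round(a,1),'z',np.percentile(P[:,2],[10,50,95]).round(3), 'rgb',s['color'][l==i].mean(0).round(0))
E
```

```text
table z med 0.0001069456736471075 0.08644595176374595
1 [ 487  103  134  103 9732] [554. 153.] c [ 0.799 -0.618] [0.245 0.323] 11.6 z [0.033 0.05  0.054] rgb [88. 88. 87.]
2 [  52  116   67   45 2648] [ 86. 138.] c [0.847 0.658] [0.183 0.122] 89.4 z [0.026 0.041 0.048] rgb [35. 35. 30.]
3 [361 131  26  37 707] [374. 150.] c [ 0.779 -0.118] [0.06  0.054] 62.9 z [0.039 0.104 0.161] rgb [54. 55. 53.]
4 [292 137  34  32 545] [309. 150.] c [0.788 0.048] [0.088 0.086] 0.5 z [0.016 0.029 0.042] rgb [52. 54. 55.]
5 [ 186  143   55   47 2082] [213. 166.] c [0.751 0.296] [0.093 0.133] 8.2 z [0.043 0.069 0.074] rgb [57. 50. 44.]
7 [ 281  181  112  110 9465] [340. 235.] c [ 0.574 -0.027] [0.28  0.278] 87.5 z [0.014 0.022 0.06 ] rgb [82. 85. 86.]
11 [414 189  24  45 573] [426. 210.] c [ 0.634 -0.254] [0.035 0.124] 68.7 z [0.023 0.03  0.036] rgb [43. 44. 45.]
12 [228 203  20  47 589] [237. 226.] c [0.596 0.231] [0.036 0.122] 79.1 z [0.022 0.03  0.036] rgb [81. 48. 26.]
14 [179 206  19  47 588] [188. 228.] c [0.59 0.36] [0.037 0.12 ] 83.2 z [0.021 0.03  0.036] rgb [41. 42. 43.]
17 [ 433  241   52   62 2461] [459. 270.] c [ 0.473 -0.328] [0.113 0.142] 78.9 z [0.044 0.05  0.112] rgb [80. 83. 80.]
19 [183 267  26  47 626] [195. 289.] c [0.433 0.334] [0.036 0.124] 67.9 z [0.022 0.031 0.036] rgb [43. 45. 45.]
23 [117 294  49  20 599] [142. 304.] c [0.395 0.472] [0.035 0.125] 12.0 z [0.023 0.03  0.035] rgb [79. 46. 25.]
24 [183 342  51  14 599] [208. 349.] c [0.286 0.298] [0.032 0.123] 0.1 z [0.023 0.031 0.036] rgb [81. 54. 64.]
25 [   0  403  102   77 6985] [ 52. 440.] c [0.049 0.699] [0.182 0.265] 0.1 z [0.017 0.021 0.169] rgb [49. 51. 52.]
29 [320 428  34  10 191] [338. 433.] c [ 0.093 -0.017] [0.084 0.025] 85.0 z [0.014 0.032 0.195] rgb [13. 11. 10.]
30 [283 431  24  49 453] [297. 458.] c [0.031 0.083] [0.042 0.114] 75.3 z [0.014 0.024 0.126] rgb [30. 28. 26.]
```

```bash
python3 - <<'E'
from h import *
s=dict(np.load('scene0.npz')); s['k1']=float(s['k1'])
save(s,'scene_crop',(190,220,380,370),4)
C=cloud(s); Z=C[...,2]
print(np.median(Z[180:220,100:200]))
E
```

```text
-0.0011918204812939037
```

View pics/top_crop.png

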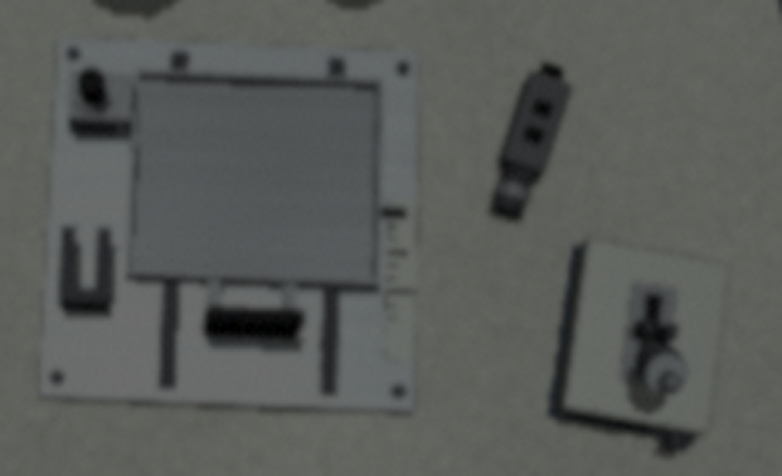

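View pics/top_heads.png

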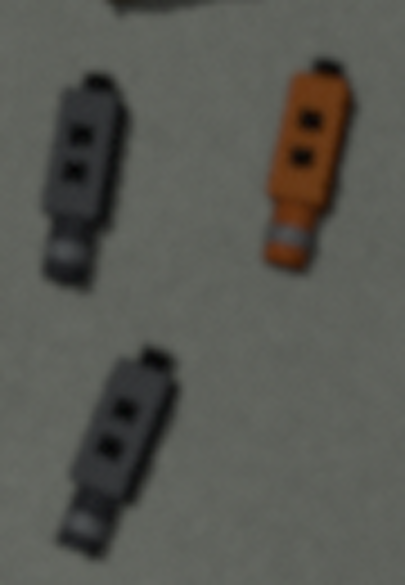

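View pics/scene_crop.png

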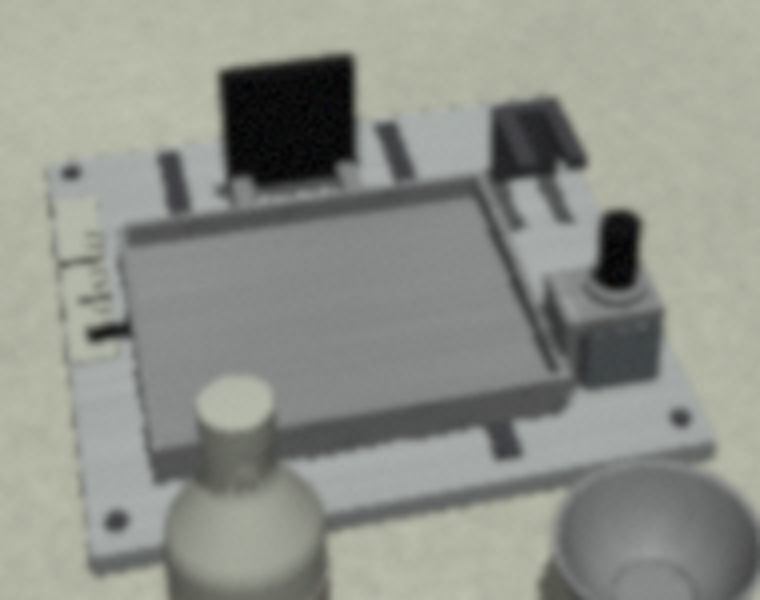

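```bash
cat >> h.py <<'E'
def load(f):
    s=dict(np.load(f)); s['k1']=float(s['k1']); return s
def heads(s,lo=0.02):
    C=cloud(s); Z=C[...,2]; rgb=s['color'].astype(int); out=[]
    m=((Z>lo)&(Z<0.075)).astype(np.uint8)
    n,l,st,ce=cv2.connectedComponentsWithStats(m)
    for i in range(1,n):
        if not 250<st[i,4]<900: continue
        P=C[l==i]; c,sz,a=cv2.minAreaRect(P[:,:2].astype(np.float32))
        if not(0.1<max(sz)<0.14 and min(sz)<0.06): continue
        b=cv2.boxPoints((c,sz,a)); e=[b[1]-b[0],b[2]-b[1]]; d=max(e,key=np.linalg.norm); d=d/np.linalg.norm(d)
        if d[0]>0: d=-d
        out.append((ce[i],np.array(c),d,sz,rgb[l==i].mean(0)))
    return out
def go(p,Rm=None,T=None):
    """print rotvec(deg, tool) and shift in tool axes before/after rotation"""
    T=tool() if T is None else T
    Rm=T[:3,:3] if Rm is None else Rm
    rv=R.from_matrix(T[:3,:3].T@Rm).as_rotvec(degrees=True)
    d=np.array(p)-T[:3,3]
    print('turn',rv.round(2),'shift after turn',(Rm.T@d).round(4),'before',(T[:3,:3].T@d).round(4))
def down(jaw):
    """tool R pointing down, jaw yaw angle (deg) of tool y in world"""
    a=np.radians(jaw); x=np.array([0,0,-1.]); y=np.array([np.cos(a),np.sin(a),0]); return np.c_[x,y,np.cross(x,y)]
E
python3 - <<'E'
from h import *
s=load('top0.npz'); C=cloud(s); Z=C[...,2]
for h in heads(s): print(h[0].round(0),'c',h[1].round(4),'dir',h[2].round(3),'yaw',np.degrees(np.arctan2(h[2][1],h[2][0])).round(1),np.round(h[3],3),h[4].round(0))
T=tool(); print('R',T.round(3)); s2=load('wrist0.npz'); print(s2['hand_eye'].round(3))
# rig plate
m=((Z>0.010)&(Z<0.02)); m[:, :275]=0; m[:,400:]=0; m[:175]=0; m[300:]=0
P=C[m]; r=cv2.minAreaRect(P[:,:2].astype(np.float32)); print('plate',r, cv2.boxPoints(r))
# tall things in rig
def blob(lo,hi,x0,x1,y0,y1,C=C):
    q=C[(C[...,2]>lo)&(C[...,2]<hi)&(C[...,0]>x0)&(C[...,0]<x1)&(C[...,1]>y0)&(C[...,1]<y1)]
    if len(q)<4: print('none',len(q)); return
    print(len(q),'med',np.median(q,0).round(4),'min',q.min(0).round(4),'max',q.max(0).round(4),cv2.minAreaRect(q[:,:2].astype(np.float32)))
for nm,s in [('top',s),('scene',load('scene0.npz'))]:
    C2=cloud(s); print(nm)
    print('knob'); blob(0.092,0.106,0.6,0.72,0.03,0.13,C2)
    print('eye'); blob(0.055,0.064,0.58,0.75,0.03,0.13,C2)
    print('fork'); blob(0.055,0.064,0.48,0.58,0.03,0.13,C2)
    print('handle'); blob(0.088,0.1,0.42,0.56,-0.12,0.03,C2)
    print('tray rim'); blob(0.033,0.043,0.45,0.75,-0.2,0.06,C2)
    print('floor'); blob(0.021,0.027,0.5,0.75,-0.15,0.05,C2)
    print('boxtop'); blob(0.045,0.054,0.38,0.57,-0.45,-0.22,C2)
    print('collar'); blob(0.085,0.12,0.38,0.57,-0.45,-0.22,C2)
    print('tip'); blob(0.12,0.16,0.38,0.57,-0.45,-0.22,C2)
E
```

```text
[426. 210.] c [ 0.6352 -0.2545] dir [-0.932  0.363] yaw 158.7 [0.035 0.125] [42. 44. 45.]
[237. 225.] c [0.5961 0.2313] dir [-0.982  0.19 ] yaw 169.1 [0.036 0.122] [83. 49. 26.]
[187. 228.] c [0.5896 0.3602] dir [-0.993  0.118] yaw 173.2 [0.037 0.12 ] [42. 44. 44.]
[195. 289.] c [0.4334 0.3346] dir [-0.923  0.385] yaw 157.4 [0.036 0.124] [44. 46. 47.]
[141. 304.] c [0.3947 0.4718] dir [-0.208  0.978] yaw 102.0 [0.035 0.125] [81. 47. 24.]
[208. 349.] c [0.2858 0.2983] dir [-0.002  1.   ] yaw 90.1 [0.032 0.123] [82. 54. 64.]
R [[-0.    -0.378 -0.926  0.255]
 [-0.001 -0.926  0.378  0.625]
 [-1.     0.001 -0.     0.404]
 [ 0.     0.     0.     1.   ]]
[[ 0.001  0.309 -0.951  0.02 ]
 [ 1.    -0.     0.001 -0.   ]
 [-0.    -0.951 -0.309 -0.084]
 [ 0.     0.     0.     1.   ]]
plate ((0.574252188205719, -0.027611523866653442), (0.28098949790000916, 0.2788412570953369), 87.37885284423828) [[ 0.42855236 -0.16158335]
 [ 0.7071019  -0.17433523]
 [ 0.719952    0.1063603 ]
 [ 0.4414025   0.11911218]]
top
knob
56 med [0.6567 0.0777 0.0997] min [0.6483 0.068  0.0922] max [0.6673 0.0853 0.1035] ((0.
[... 2885 characters left out ...]
248605251312), (0.19939292967319489, 0.18745480477809906), 88.52316284179688)
boxtop
2353 med [ 0.4962 -0.3266  0.0495] min [ 0.4086 -0.3916  0.045 ] max [ 0.5538 -0.2606  0.0539] ((0.4813481867313385, -0.32647639513015747), (0.11134015023708344, 0.13299258053302765), 79.44383239746094)
collar
313 med [ 0.4589 -0.3197  0.106 ] min [ 0.4331 -0.3354  0.0851] max [ 0.47   -0.3056  0.12  ] ((0.4513013958930969, -0.32047608494758606), (0.029116660356521606, 0.03728510066866875), 86.1142578125)
tip
66 med [ 0.4411 -0.3179  0.1284] min [ 0.4348 -0.3284  0.1201] max [ 0.457  -0.3114  0.1363] ((0.44559863209724426, -0.32002586126327515), (0.016034087166190147, 0.022276999428868294), 86.6959457397461)
```

```bash
python3 - <<'E'
from h import *
go([0.438,0.333,0.30],down(247.4))
go([0.438,0.333,0.195],down(247.4))
E
```

```text
turn [ 0.38 -0.01 -0.07] shift after turn [ 0.104   0.1991 -0.2809] before [ 0.1042  0.2008 -0.2796]
turn [ 0.38 -0.01 -0.07] shift after turn [ 0.209   0.1991 -0.2809] before [ 0.2092  0.2007 -0.2795]
```

```bash
python3 -m inch '[0,0.025,-0.035,0,0,0,0.085, 0,0.025,-0.035,0,0,0,0.085, 0.013,0.025,-0.035,0,0,0,0.085, 0.013,0.025,-0.035,0,0,0,0.085, 0.013,0.025,-0.035,0,0,0,0.085, 0.013,0.025,-0.035,0,0,0,0.085, 0.026,0.025,-0.035,0,0,0,0.085, 0.026,0.025,-0.035,0,0,0,0.085, 0,0,0,0,0,0,0.085]'
python3 - <<'E'
from h import *
s=snap('wrist'); save(s,'w1')
C=cloud(s); 
t=snap('top'); save(t,'t1')
for h in heads(t): print(h[0].round(0),'c',h[1].round(4),np.degrees(np.arctan2(h[2][1],h[2][0])).round(1),np.round(h[3],3))
m=((C[...,2]>0.02)&(C[...,2]<0.05)).astype(np.uint8)
n,l,st,ce=cv2.connectedComponentsWithStats(m)
for i in range(1,n):
    if st[i,4]>1500: 
        P=C[l==i]; print(st[i],ce[i].round(),cv2.minAreaRect(P[:,:2].astype(np.float32)),np.percentile(P[:,2],95))
go([0.438,0.333,0.195],down(247.4))
E
```

```text
clock: 1.27
tool_pos: [0.4427, 0.3244, 0.2951]
orientation: [81.8, 89.8, -120.3]
force: [0.7, 0.3, -0.3]
opening: 0.085
[426. 210.] c [ 0.635  -0.2546] 159.9 [0.035 0.127]
[237. 225.] c [0.5964 0.2313] 168.4 [0.036 0.123]
[187. 228.] c [0.59   0.3606] 172.8 [0.038 0.121]
[208. 349.] c [0.2858 0.2989] 90.2 [0.032 0.123]
[307. 449.] c [0.0495 0.0616] 136.1 [0.048 0.133]
[ 112    0  106  154 8343] [168.  66.] ((0.5735225081443787, 0.36432528495788574), (0.034690506756305695, 0.08687537908554077), 81.78718566894531) 0.03373131913351644
[ 354    0   50   58 2361] [379.  27.] ((0.5531435608863831, 0.24080486595630646), (0.02629319205880165, 0.030884934589266777), 76.9340591430664) 0.02969231632671565
[ 279  173   54  171 7367] [307. 256.] ((0.4339507818222046, 0.3357580900192261), (0.03403928503394127, 0.12263403087854385), 69.13876342773438) 0.03339169026974156
[ 345  385  115   38 2387] [411. 409.] ((0.29623058438301086, 0.3144724667072296), (0.08814959973096848, 0.028355270624160767), 73.20018768310547) 0.03341460930124861
turn [ 0.6  -0.05 -0.02] shift after turn [ 0.1021 -0.0038  0.0066] before [ 0.1021 -0.0039  0.0067]
```

View pics/w1.png

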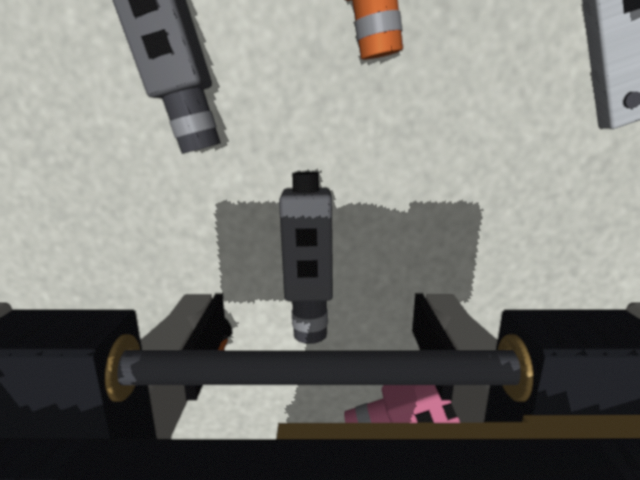

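```bash
python3 - <<'E'
from h import *
go([0.4373,0.3346,0.195],down(249))
E
```

```text
turn [-1.   -0.05 -0.02] shift after turn [ 0.1021 -0.0052  0.0077] before [ 0.1021 -0.0051  0.0079]
```

The wrist picture shows a grey head at (306,250), between the jaws. Its grey body fits the description, while the orange head at (378,25) and the pink one at (410,405) are look-alikes. I'll go down and grip it.

```bash
python3 -m inch '[0.02,-0.005,0.008,-1,0,0,0.085, 0.025,0,0,0,0,0,0.085, 0.025,0,0,0,0,0,0.085, 0.022,0,0,0,0,0,0.085, 0.006,0,0,0,0,0,0.085, 0,0,0,0,0,0,0.02, 0,0,0,0,0,0,0.02, 0,0,0,0,0,0,0.02, 0,0,0,0,0,0,0.02, 0,0,0,0,0,0,0.02]'
```

```text
clock: 2.62
tool_pos: [0.4367, 0.3438, 0.2046]
orientation: [-110.1, 89.2, 49.4]
force: [-1.0, -0.9, -0.2]
opening: 0.0406
```

```bash
python3 -m inch '[0,0,0,0,0,0,0.02, 0,0,0,0,0,0,0.02]'; python3 - <<'E'
from h import *
print(tool().round(4)); o=ctrl.get_obs(); print(o['joint_pos'].round(2),o['force'].round(1),o['opening'])
s=snap('wrist'); save(s,'w2')
E
```

```text
clock: 2.88
tool_pos: [0.4367, 0.3436, 0.2046]
orientation: [-109.6, 89.2, 49.9]
force: [-0.7, -0.2, -0.7]
opening: 0.0334
[[ 0.0095 -0.3502 -0.9366  0.4367]
 [ 0.0113 -0.9366  0.3503  0.3436]
 [-0.9999 -0.0139 -0.005   0.2046]
 [ 0.      0.      0.      1.    ]]
[ 58.44  21.4  -28.54   0.2  -39.23  10.91] [-0.7 -0.2 -0.7] 0.03341019521934167
```

View pics/w2.png

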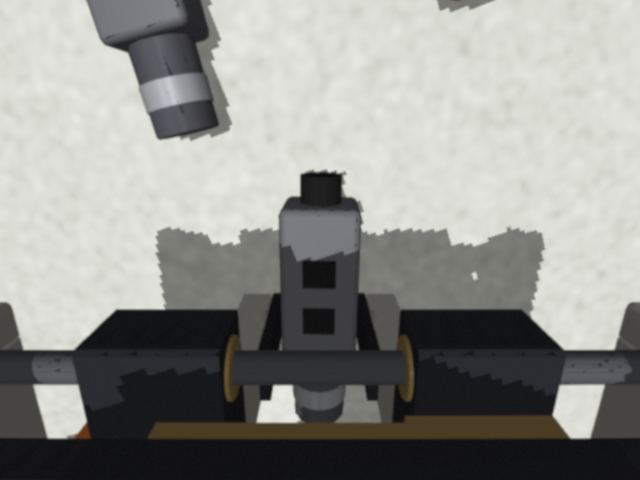

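```bash
python3 -m inch '[0,0,0,0,0,0,0.06, 0,0,0,0,0,0,0.06, 0,0,0,0,0,0,0.06]'; python3 - <<'E'
from h import *
s=snap('wrist'); C=cloud(s)
m=((C[...,2]>0.02)&(C[...,2]<0.05)).astype(np.uint8); m[:,:240]=0;m[:,400:]=0; m[300:]=0
P=C[m>0]; print(cv2.minAreaRect(P[:,:2].astype(np.float32)))
go([0.4373,0.3346,0.195],down(249)); print(tool()[:3,3])
E
```

```text
clock: 3.3
tool_pos: [0.437, 0.3441, 0.2048]
orientation: [-109.8, 89.1, 49.7]
force: [-1.0, -0.1, 0.1]
opening: 0.0569
((0.47026270627975464, 0.3348771929740906), (0.06891945749521255, 0.053776320070028305), 70.16455078125)
turn [ 0.52 -0.31  0.87] shift after turn [ 0.0099  0.0088 -0.0037] before [ 0.0098  0.009  -0.0035]
[0.43702485 0.34412821 0.20487575]
```

```bash
python3 -m inch '[0.005,0,0,0.5,-0.3,0.9,0.06, 0.005,0,0,0,0,0,0.06, 0.001,0,0,0,0,0,0.06, 0,0,0,0,0,0,0.06]'; python3 - <<'E'
from h import *
print(tool().round(4))
s=snap('wrist'); save(s,'w3')
E
```

```text
clock: 3.85
tool_pos: [0.4371, 0.3442, 0.1928]
orientation: [81.4, 89.9, -119.6]
force: [0.5, -0.6, -0.0]
opening: 0.0598
[[-1.000e-03 -3.587e-01 -9.335e-01  4.371e-01]
 [-1.800e-03 -9.335e-01  3.587e-01  3.442e-01]
 [-1.000e+00  2.100e-03  3.000e-04  1.928e-01]
 [ 0.000e+00  0.000e+00  0.000e+00  1.000e+00]]
```

View pics/w3.png

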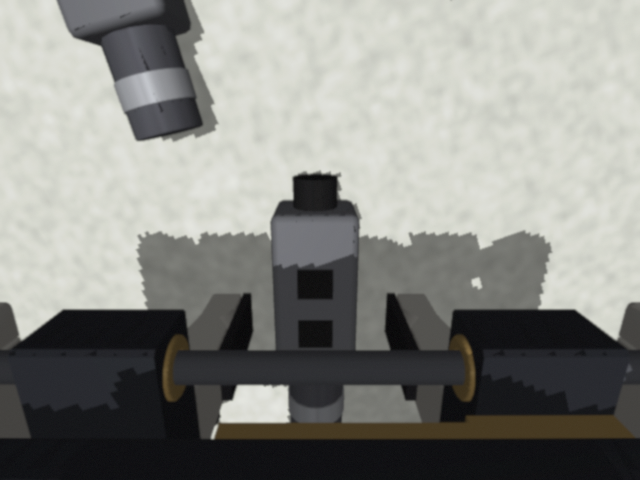

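```bash
python3 -m inch '[-0.0025,0,0,0,0,0,0.02, 0,0,0,0,0,0,0.02, 0,0,0,0,0,0,0.02, 0,0,0,0,0,0,0.02, 0,0,0,0,0,0,0.02, 0,0,0,0,0,0,0.02, -0.02,0,0,0,0,0,0.02, -0.04,0,0,0,0,0,0.02, -0.05,0,0,0,0,0,0.02, 0,0,0,0,0,0,0.02]'; python3 - <<'E'
from h import *
print(tool().round(4))
s=snap('wrist'); save(s,'w4')
go([0.608,0.0225,0.30],down(267.3))
E
```

```text
clock: 5.15
tool_pos: [0.4366, 0.3436, 0.3068]
orientation: [74.1, 89.6, -126.9]
force: [-0.7, 0.6, -2.7]
opening: 0.0333
[[-0.0042 -0.3593 -0.9332  0.4366]
 [-0.0056 -0.9332  0.3593  0.3436]
 [-1.      0.0067  0.0019  0.3068]
 [ 0.      0.      0.      1.    ]]
turn [-18.4    0.3   -0.56] shift after turn [ 0.0044  0.3118 -0.1871] before [ 0.0058  0.2368 -0.276 ]
```

View pics/w4.png

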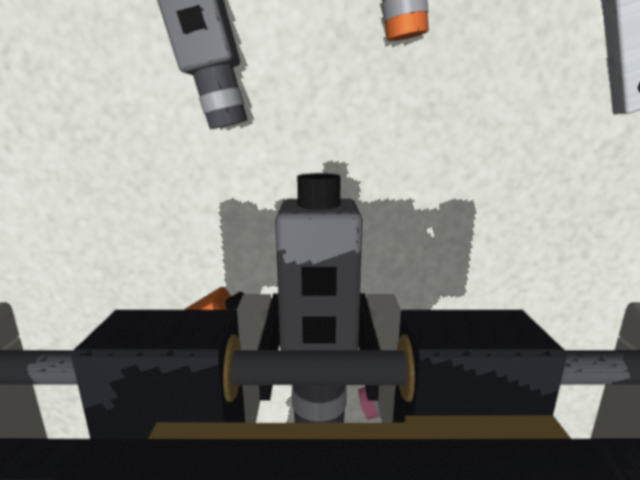

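```bash
python3 -m inch '[0,0,0,-9.2,0.15,-0.3,0.02, 0,0,0,-9.2,0.15,-0.3,0.02, 0,0.04,-0.024,0,0,0,0.02, 0,0.04,-0.024,0,0,0,0.02, 0,0.04,-0.024,0,0,0,0.02, 0,0.04,-0.024,0,0,0,0.02, 0,0.04,-0.024,0,0,0,0.02, 0,0.04,-0.024,0,0,0,0.02, 0,0.04,-0.024,0,0,0,0.02, 0,0.02,-0.012,0,0,0,0.02, 0,0,0,0,0,0,0.02]'; python3 - <<'E'
from h import *
print(tool().round(4))
s=snap('wrist'); save(s,'w5'); np.savez('w5.npz',**{k:np.array(v) for k,v in s.items()})
go([0.608,0.0225,0.30],down(267.3))
C=cloud(s); P=C[np.abs(C[...,2]-0.024)<0.003]; print(P.min(0),P.max(0))
E
```

```text
clock: 6.58
tool_pos: [0.6026, 0.0232, 0.2836]
orientation: [27.7, 88.1, -154.5]
force: [-0.4, -0.2, -3.0]
opening: 0.0337
[[-0.0294 -0.0381 -0.9988  0.6026]
 [-0.014  -0.9992  0.0385  0.0232]
 [-0.9995  0.0152  0.0289  0.2836]
 [ 0.      0.      0.      1.    ]]
turn [ 0.54  1.68 -0.88] shift after turn [-0.0165  0.0011 -0.0059] before [-0.0166  0.0014 -0.0054]
[ 0.53639429 -0.15681316  0.02100979] [0.68546071 0.23364865 0.02699672]
```

View pics/w5.png

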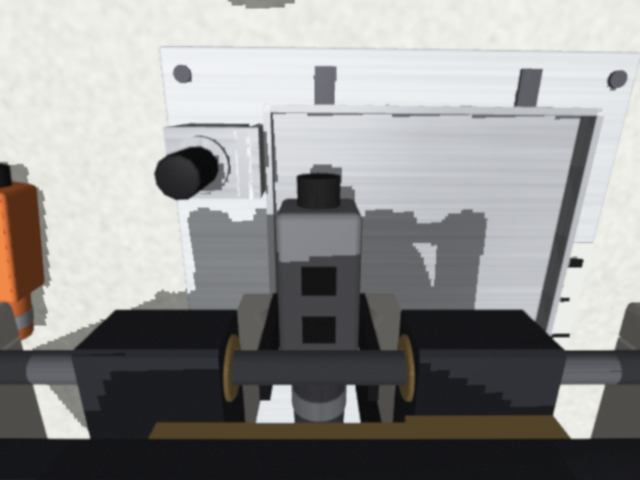

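```bash
python3 - <<'E'
from h import *
s=load('w5.npz'); C=cloud(s)
yaw=np.radians(-2.7); Rr=np.array([[np.cos(yaw),-np.sin(yaw)],[np.sin(yaw),np.cos(yaw)]]); O=np.array([0.605,-0.0435])
Q=(C[...,:2]-O)@Rr
Z=C[...,2]
def show(n,m):
    q=Q[m]; print(n,len(q),np.percentile(q,[2,50,98],axis=0).round(4).tolist(), np.median(Z[m]).round(4))
rim=(np.abs(Z-0.038)<0.002)
show('far wall',rim&(Q[...,0]>0.06)&(Q[...,0]<0.095)&(abs(Q[...,1])<0.06))
for a in (-0.05,0.05):
    show('far wall %g'%a,rim&(Q[...,0]>0.06)&(Q[...,0]<0.095)&(abs(Q[...,1]-a)<0.015))
show('right wall',rim&(Q[...,1]<-0.08)&(Q[...,1]>-0.11)&(Q[...,0]>-0.05)&(Q[...,0]<0.06))
show('left wall',rim&(Q[...,1]>0.085)&(Q[...,1]<0.1)&(Q[...,0]>0)&(Q[...,0]<0.06))
show('eye',(np.abs(Z-0.060)<0.003)&(Q[...,1]>0.09)&(Q[...,1]<0.16)&(Q[...,0]>0.0))
show('knob',(np.abs(Z-0.1)<0.002)&(Q[...,1]>0.09)&(Q[...,1]<0.16)&(Q[...,0]>0.0))
p=Q[(np.abs(Z-0.015)<0.003)]; print('plate',p.min(0),p.max(0))
E
```

```text
far wall 1676 [[0.0738, -0.0573], [0.0758, 0.001], [0.0777, 0.0574]] 0.0378
far wall -0.05 412 [[0.0737, -0.0646], [0.0755, -0.0495], [0.0774, -0.0356]] 0.0379
far wall 0.05 428 [[0.0739, 0.0356], [0.0759, 0.0493], [0.0778, 0.0645]] 0.0377
right wall 1462 [[-0.0476, -0.0935], [0.0116, -0.0907], [0.0585, -0.0886]] 0.0375
left wall 762 [[0.0015, 0.0906], [0.0329, 0.0926], [0.0591, 0.0946]] 0.0378
eye 3686 [[0.0312, 0.0947], [0.0543, 0.1072], [0.0666, 0.1404]] 0.0599
knob 1694 [[0.0404, 0.1147], [0.0492, 0.1231], [0.0575, 0.1317]] 0.0997
plate [-0.1639349  -0.12494417] [0.10891903 0.27227061]
```

```bash
cat >> h.py <<'E'
yaw=np.radians(-2.85); Rr=np.array([[np.cos(yaw),-np.sin(yaw)],[np.sin(yaw),np.cos(yaw)]]); O=np.array([0.6039,-0.0425])
def rig2w(x,y): return O+Rr@np.array([x,y])
def gtool(jaw,gx,gy,z): # tcp target
    go([gx,gy,z],down(jaw))
E
python3 - <<'E'
from h import *
s=load('w5.npz'); C=cloud(s); sub=C[178:250,280:360].reshape(-1,3)
T=s['T']@np.linalg.inv(s['hand_eye'])
L=(sub-T[:3,3])@T[:3,:3]; L=L[(L[:,0]>0.14)&(L[:,0]<0.2)]
print('boss end along tool -z',-L[:,2].min(), np.percentile(-L[:,2],99.5), 'y',L[:,1].min(),L[:,1].max(), 'top x', np.percentile(L[:,0],[5,50]))
w=rig2w(0,0.066); print(w)
go([*w,0.26],down(267.15))
E
```

```text
boss end along tool -z 0.06144424061095024 0.06116500715674233 y -0.016853210163980583 0.015428223171246633 top x [0.16338073 0.16501647]
[0.60718161 0.02341837]
turn [ 0.69  1.68 -0.88] shift after turn [ 0.0235  0.0002 -0.0051] before [ 0.0233 -0.0001 -0.0058]
```

```bash
python3 -m inch '[0.012,0,-0.005,0.7,1.7,-0.9,0.02, 0.012,0,0,0,0,0,0.02, 0.005,0,0,0,0,0,0.02, 0,0,0,0,0,0,0.02]'; python3 - <<'E'
from h import *
print(tool().round(4))
go([*rig2w(0,0.066),0.221],down(267.15))
E
```

```text
clock: 7.12
tool_pos: [0.6047, 0.0254, 0.2506]
orientation: [11.5, 89.7, -171.2]
force: [0.2, -0.1, -2.2]
opening: 0.0337
[[-5.000e-03 -4.780e-02 -9.988e-01  6.047e-01]
 [-8.000e-04 -9.989e-01  4.780e-02  2.540e-02]
 [-1.000e+00  1.000e-03  5.000e-03  2.506e-01]
 [ 0.000e+00  0.000e+00  0.000e+00  1.000e+00]]
turn [ 0.11  0.28 -0.06] shift after turn [ 0.0296  0.0019 -0.0026] before [ 0.0296  0.0019 -0.0027]
```

```bash
python3 -m inch '[0.008,0.001,-0.002,0,0.3,0,0.02, 0.008,0.001,0,0,0,0,0.02, 0.006,0,0,0,0,0,0.02, 0,0,0,0,0,0,0.02]'; python3 - <<'E'
from h import *
go([*rig2w(0,0.066),0.221],down(267.15)); print(ctrl.get_obs()['force'],tool()[2,3])
E
```

```text
clock: 7.62
tool_pos: [0.6068, 0.0236, 0.2276]
orientation: [140.5, 89.9, -42.2]
force: [-0.2, -0.1, -1.2]
opening: 0.0338
turn [ 0.15 -0.06 -0.05] shift after turn [ 0.0066  0.0002 -0.0004] before [ 0.0066  0.0002 -0.0004]
[-0.21658484 -0.05515711 -1.15018716] 0.22760785844834855
```

```bash
python3 -m inch '[0.004,0,0,0,0,0,0.02, 0.003,0,0,0,0,0,0.02, 0,0,0,0,0,0,0.02]'; python3 -c "
from h import *
print(ctrl.get_obs()['force'],tool()[2,3])"
```

```text
clock: 8.0
tool_pos: [0.607, 0.0236, 0.2205]
orientation: [154.8, 89.9, -27.9]
force: [0.4, 0.3, -2.6]
opening: 0.0335
[ 0.40323598  0.34596172 -2.55733277] 0.22047190093631663
```

```bash
python3 -m inch '[0.001,0,0,0,0,0,0.02, 0,0,0,0,0,0,0.046, 0,0,0,0,0,0,0.046, 0,0,0,0,0,0,0.046, -0.02,0,0,0,0,0,0.046, -0.04,0,0,0,0,0,0.05, -0.05,0,0,0,0,0,0.08, 0,0,0,0,0,0,0.08]'; python3 - <<'E'
from h import *
s=snap('wrist'); save(s,'w6')
C=cloud(s); Q=(C[...,:2]-O)@Rr; m=(C[...,2]>0.044)&(C[...,2]<0.07)&(abs(Q[...,0])<0.08)&(abs(Q[...,1])<0.09)
print(np.percentile(C[...,2][m],[50,90]),cv2.minAreaRect(Q[m].astype(np.float32)))
t=snap('top'); save(t,'t6')
for h in heads(t): print(h[0].round(0),'c',h[1].round(4),np.degrees(np.arctan2(h[2][1],h[2][0])).round(1),np.round(h[3],3),h[4].round())
E
```

```text
clock: 9.0
tool_pos: [0.6075, 0.0237, 0.3338]
orientation: [165.2, 89.8, -17.4]
force: [0.4, 0.1, -1.3]
opening: 0.0647
[0.05541734 0.05689162] ((0.0007609836757183075, 0.06680239737033844), (0.12223377823829651, 0.03397458791732788), 0.2835903763771057)
[204. 152.] c [0.7786 0.2994] 98.5 [0.037 0.133] [103.  85.  64.]
[426. 210.] c [ 0.635  -0.2545] 159.0 [0.036 0.124] [58. 60. 61.]
[141. 304.] c [0.3947 0.4729] 101.4 [0.036 0.125] [107.  63.  35.]
```

View pics/w6.png

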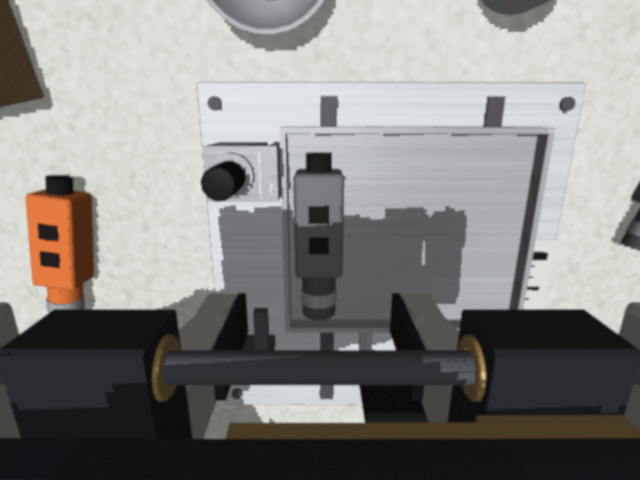

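```bash
python3 - <<'E'
from h import *
go([0.636,-0.2545,0.29],down(249))
print(ctrl.get_obs()['joint_pos'].round(1))
E
```

```text
turn [18.29  0.13 -0.15] shift after turn [ 0.0397  0.2489 -0.1275] before [ 0.0402  0.2762 -0.0431]
[ 20.7  17.5 -14.1   0.1 -58.6  66.6]
```

```bash
python3 -m inch '[0,0,0,9.1,0,0,0.085, 0,0,0,9.1,0,0,0.085, 0,0.04,-0.0205,0,0,0,0.085, 0,0.04,-0.0205,0,0,0,0.085, 0,0.04,-0.0205,0,0,0,0.085, 0,0.04,-0.0205,0,0,0,0.085, 0,0.04,-0.0205,0,0,0,0.085, 0.01,0.04,-0.0205,0,0,0,0.085, 0.02,0.008,-0.004,0,0,0,0.085, 0,0,0,0,0,0,0.085]'; cat >>h.py <<'E'
def whead(s,cx,cy):
    C=cloud(s); m=((C[...,2]>0.02)&(C[...,2]<0.05)).astype(np.uint8)
    n,l,st,ce=cv2.connectedComponentsWithStats(m)
    for i in range(1,n):
        P=C[l==i]
        if st[i,4]<1500 or np.hypot(*(np.median(P[:,:2],0)-[cx,cy]))>0.08: continue
        r=cv2.minAreaRect(P[:,:2].astype(np.float32)); print(ce[i].round(),np.round(r[0],4),np.round(r[1],4),round(r[2],1),np.percentile(P[:,2],90).round(4),s['color'][l==i].mean(0).round())
E
python3 - <<'E'
from h import *
print(tool().round(4))
s=snap('wrist'); save(s,'w7'); whead(s,0.636,-0.2545)
E
```

```text
clock: 10.35
tool_pos: [0.6302, -0.2613, 0.2834]
orientation: [25.2, 88.5, -176.3]
force: [0.8, 0.5, -0.8]
opening: 0.0849
[[-0.0253 -0.3664 -0.9301  0.6302]
 [-0.0016 -0.9304  0.3665 -0.2613]
 [-0.9997  0.0108  0.0229  0.2834]
 [ 0.      0.      0.      1.    ]]
[301. 230.] [ 0.6361 -0.2544] [0.0341 0.1224] 69.8 0.0329 [65. 65. 68.]
```

View pics/w7.png

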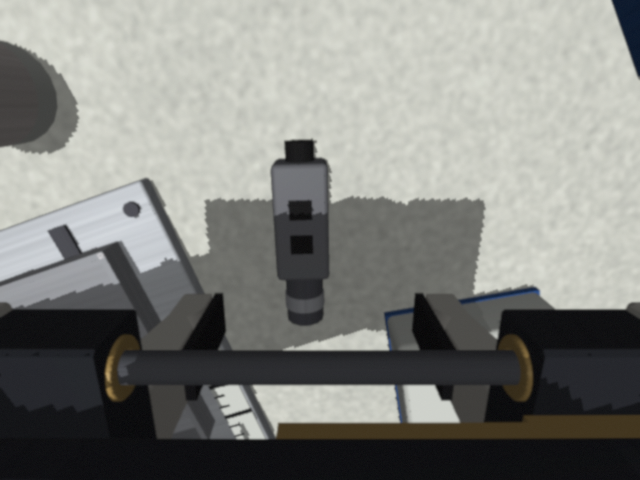

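```bash
python3 - <<'E'
from h import *
go([0.6361,-0.2544,0.195],down(249.5))
E
python3 -m inch '[0.01,-0.004,-0.008,-0.2,1.4,-0.6,0.085, 0.02,0,0,0,0,0,0.085, 0,0,0,0,0,0,0.085]'
python3 -c "
from h import *
go([0.6361,-0.2544,0.195],down(249.5))"
```

```text
turn [-0.95  1.21 -0.61] shift after turn [ 0.0896 -0.0081 -0.0027] before [ 0.0895 -0.0091 -0.0045]
clock: 10.78
tool_pos: [0.6406, -0.2565, 0.2556]
orientation: [-178.2, 89.7, -19.2]
force: [0.3, 0.3, 0.4]
opening: 0.0852
turn [-0.5  -0.33  0.01] shift after turn [ 0.0606 -0.0004  0.005 ] before [ 0.0606 -0.0003  0.0053]
```

```bash
python3 -m inch '[0.02,0,0.004,-0.5,-0.3,0,0.085, 0.02,0,0,0,0,0,0.085, 0.008,0,0,0,0,0,0.085, 0,0,0,0,0,0,0.085]'
python3 -c "
from h import *
go([0.6361,-0.2544,0.195],down(249.5))"
```

```text
clock: 11.28
tool_pos: [0.6381, -0.2526, 0.2091]
orientation: [-171.1, 89.8, -11.4]
force: [-0.3, -0.4, 0.4]
opening: 0.0846
turn [ 0.27 -0.22  0.04] shift after turn [0.0141 0.0024 0.0012] before [0.0141 0.0024 0.0013]
```

```bash
python3 -m inch '[0.008,0.002,0.001,0.2,-0.2,0,0.085, 0.006,0,0,0,0,0,0.085, 0,0,0,0,0,0,0.085]'
python3 -c "
from h import *
go([0.6361,-0.2544,0.195],down(249.5))"
```

```text
clock: 11.65
tool_pos: [0.6367, -0.2543, 0.1956]
orientation: [-155.6, 89.9, 4.0]
force: [-1.0, 0.0, -0.2]
opening: 0.0851
turn [ 0.06 -0.12  0.05] shift after turn [0.0006 0.0003 0.0006] before [0.0006 0.0003 0.0006]
```

```bash
python3 -m inch '[0,0,0,0,0,0,0.02, 0,0,0,0,0,0,0.02, 0,0,0,0,0,0,0.02, 0,0,0,0,0,0,0.02, 0,0,0,0,0,0,0.02, 0,0,0,0,0,0,0.02, 0,0,0,0,0,0,0.02, 0,0,0,0,0,0,0.02, -0.02,0,0,0,0,0,0.02, -0.04,0,0,0,0,0,0.02, -0.04,0,0,0,0,0,0.02, 0,0,0,0,0,0,0.02]'
python3 -c "
from h import *
s=snap('wrist');save(s,'w8')
go([*rig2w(0,-0.066),0.28],down(267.15))"
```

```text
clock: 13.15
tool_pos: [0.6364, -0.2544, 0.3019]
orientation: [-161.8, 89.9, -2.3]
force: [0.6, -0.1, -2.2]
opening: 0.0339
turn [-17.62   0.05   0.05] shift after turn [ 0.0198 -0.1439  0.0422] before [ 0.02   -0.1243  0.0838]
```

View pics/w8.png

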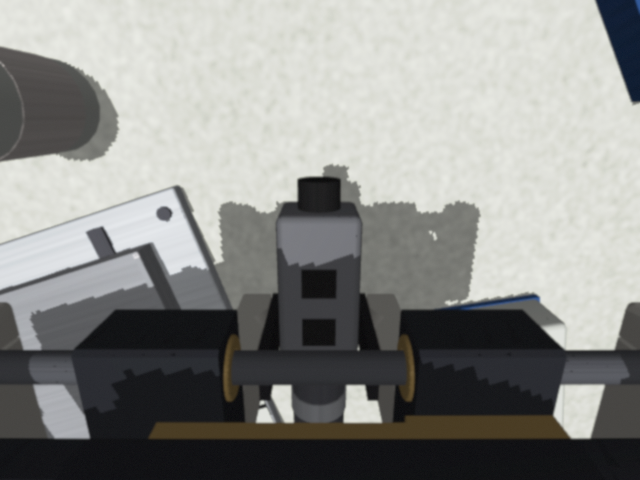

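```bash
python3 -m inch '[0,0,0,-8.8,0,0,0.02, 0,0,0,-8.8,0,0,0.02, 0,-0.036,0.0105,0,0,0,0.02, 0,-0.036,0.0105,0,0,0,0.02, 0,-0.036,0.0105,0,0,0,0.02, 0.01,-0.032,0.01,0,0,0,0.02, 0.01,0,0,0,0,0,0.02, 0,0,0,0,0,0,0.02]'
python3 -c "
from h import *
go([*rig2w(0,-0.066),0.222],down(267.15))"
```

```text
clock: 14.2
tool_pos: [0.5945, -0.1086, 0.2732]
orientation: [-11.4, 89.2, 166.1]
force: [-0.6, -0.9, -1.6]
opening: 0.0339
turn [0.42 0.83 0.17] shift after turn [ 0.0512 -0.0005 -0.0061] before [ 0.0511 -0.0003 -0.0068]
```

```bash
python3 -m inch '[0.01,0,-0.006,0.4,0.8,0.2,0.02, 0.01,0,0,0,0,0,0.02, 0.01,0,0,0,0,0,0.02, 0,0,0,0,0,0,0.02]'
python3 -c "
from h import *
go([*rig2w(0,-0.066),0.221],down(267.15))"
```

```text
clock: 14.7
tool_pos: [0.601, -0.111, 0.2402]
orientation: [49.4, 89.9, -133.6]
force: [-1.4, 0.9, -1.8]
opening: 0.0336
turn [-0.17  0.06 -0.07] shift after turn [ 0.0192 -0.0025  0.0005] before [ 0.0192 -0.0026  0.0005]
```

```bash
python3 -m inch '[0.008,-0.002,0,0,0,0,0.02, 0.006,0,0,0,0,0,0.02, 0.004,0,0,0,0,0,0.02, 0,0,0,0,0,0,0.02]'
python3 -c "
from h import *
go([*rig2w(0,-0.066),0.221],down(267.15))"
```

```text
clock: 15.2
tool_pos: [0.6013, -0.109, 0.2212]
orientation: [64.9, 89.9, -118.1]
force: [-0.2, 0.3, -3.2]
opening: 0.0334
turn [-0.17  0.03 -0.07] shift after turn [ 0.0002 -0.0005  0.0007] before [ 0.0002 -0.0005  0.0007]
```

```bash
python3 -m inch '[0.0015,0,0,0,0,0,0.02, 0,0,0,0,0,0,0.046, 0,0,0,0,0,0,0.046, 0,0,0,0,0,0,0.046, -0.02,0,0,0,0,0,0.046, -0.04,0,0,0,0,0,0.05, -0.05,0,0,0,0,0,0.08, 0,0,0,0,0,0,0.08]'; python3 - <<'E'
from h import *
s=snap('wrist'); save(s,'w9')
C=cloud(s); Q=(C[...,:2]-O)@Rr; m=(C[...,2]>0.044)&(C[...,2]<0.07)&(abs(Q[...,0])<0.08)&(abs(Q[...,1]+0.066)<0.03)
print(np.percentile(C[...,2][m],[50,90]),cv2.minAreaRect(Q[m].astype(np.float32)))
t=snap('top'); save(t,'t9')
for h in heads(t): print(h[0].round(0),'c',h[1].round(4),np.degrees(np.arctan2(h[2][1],h[2][0])).round(1),np.round(h[3],3),h[4].round())
print(ctrl.get_obs()['joint_pos'].round(1))
E
```

```text
clock: 16.2
tool_pos: [0.6021, -0.1089, 0.3346]
orientation: [138.6, 89.8, -44.4]
force: [0.1, 0.5, -0.1]
opening: 0.0647
[0.05536517 0.05689254] ((-0.0004680529236793518, -0.06605079770088196), (0.03404790163040161, 0.12257594615221024), 89.82617950439453)
[237. 225.] c [0.5968 0.2314] 169.0 [0.036 0.123] [111.  67.  37.]
[187. 228.] c [0.59   0.3604] 172.0 [0.036 0.121] [59. 61. 62.]
[141. 304.] c [0.3944 0.4724] 102.4 [0.036 0.123] [109.  64.  35.]
[208. 349.] c [0.2858 0.2981] 90.3 [0.032 0.123] [110.  73.  86.]
[  8.1  17.8 -13.5   0.1 -58.9  78.9]
```

View pics/w9.png

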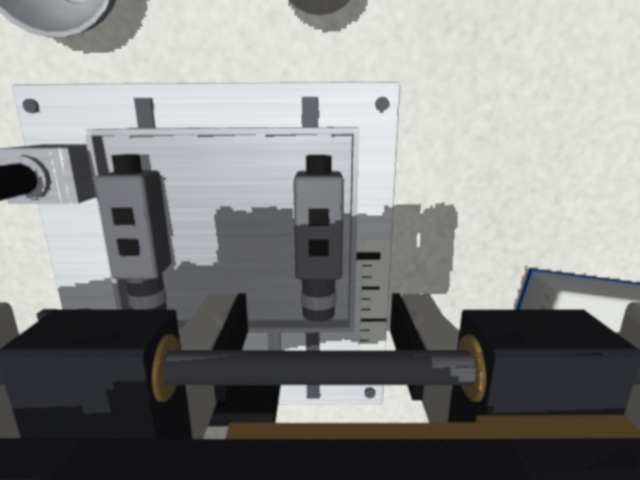

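View pics/t9.png

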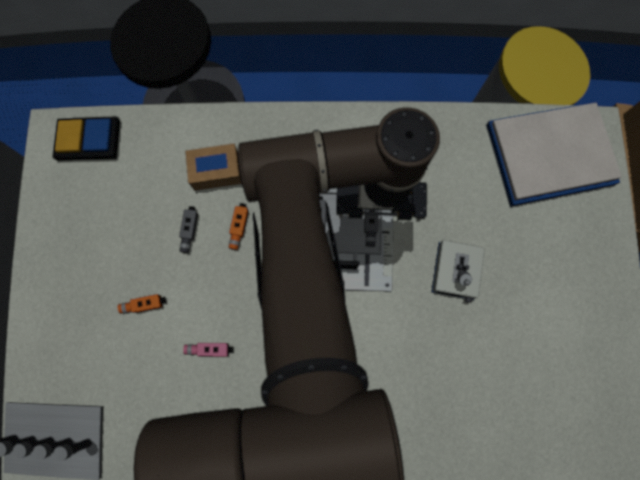

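```bash
python3 -c "
from h import *
go([0.5915,0.3604,0.30],down(262.5))"
python3 -m inch '[0,0,0,4.6,0,0,0.085, 0,-0.045,0.0065,0,0,0,0.085, 0,-0.045,0.0065,0,0,0,0.085, 0,-0.045,0.0065,0,0,0,0.085, 0,-0.045,0.0065,0,0,0,0.085, 0,-0.045,0.0065,0,0,0,0.085, 0,-0.045,0.0065,0,0,0,0.085, 0,-0.045,0.0065,0,0,0,0.085, 0,-0.045,0.0065,0,0,0,0.085, 0,-0.045,0.0065,0,0,0,0.085, 0.01,-0.045,0.0065,0,0,0,0.085, 0.02,-0.01,0,0,0,0,0.085, 0,0,0,0,0,0,0.085]'
python3 -c "
from h import *
s=snap('wrist');save(s,'w10');whead(s,.59,.36);print(tool().round(3))
go([0.5915,0.3604,0.30],down(262.5))"
```

```text
turn [ 4.49  0.24 -0.11] shift after turn [ 0.0306 -0.464   0.0704] before [ 0.0299 -0.4681  0.0338]
clock: 17.92
tool_pos: [0.5939, 0.3676, 0.276]
orientation: [34.5, 88.0, -153.5]
force: [0.2, 0.3, -0.9]
opening: 0.085
[321. 239.] [0.591  0.3619] [0.0341 0.1222] 82.3 0.0329 [62. 62. 65.]
[[-0.029 -0.139 -0.99   0.594]
 [-0.014 -0.99   0.14   0.367]
 [-0.999  0.018  0.027  0.277]
 [ 0.     0.     0.     1.   ]]
turn [-0.53  1.55 -1.04] shift after turn [-0.0227  0.0073  0.0019] before [-0.0225  0.0077  0.0024]
```

View pics/w10.png

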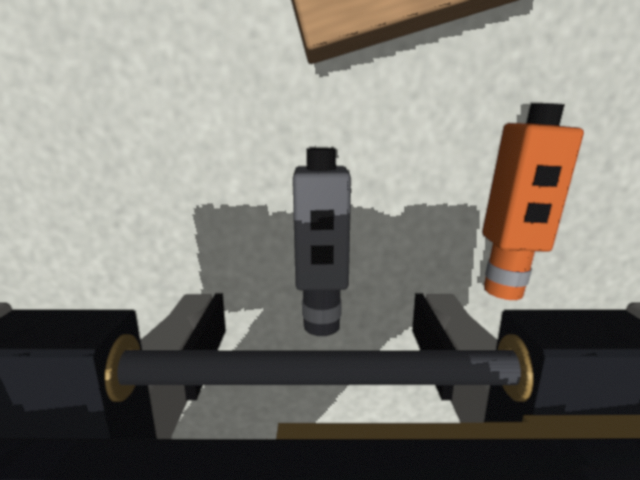

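Grey head at (321,240) is centred between the jaws, and the orange one at (530,200) is clear of them.

```bash
python3 -m inch '[0.01,0.005,0.002,-0.6,1.6,-1,0.085, 0.02,0,0,0,0,0,0.085, 0.015,0,0,0,0,0,0.085, 0,0,0,0,0,0,0.085]'
python3 -c "
from h import *
go([0.591,0.3619,0.195],down(262.3))"
```

```text
clock: 18.48
tool_pos: [0.5928, 0.358, 0.2336]
orientation: [-169.1, 89.8, 3.2]
force: [-0.3, -1.1, -0.0]
opening: 0.085
turn [ 0.07 -0.2   0.04] shift after turn [ 0.0386 -0.0037  0.0023] before [ 0.0386 -0.0036  0.0024]
```

```bash
python3 -m inch '[0.015,-0.003,0.002,0,-0.2,0,0.085, 0.015,0,0,0,0,0,0.085, 0.007,0,0,0,0,0,0.085, 0,0,0,0,0,0,0.085]'
python3 -c "
from h import *
go([0.591,0.3619,0.1955],down(262.3))"
```

```text
clock: 18.98
tool_pos: [0.5918, 0.3614, 0.1952]
orientation: [-112.0, 89.9, 60.3]
force: [0.5, -0.2, 0.2]
opening: 0.0853
turn [ 0.05 -0.04  0.09] shift after turn [-0.0003 -0.0004  0.0008] before [-0.0003 -0.0004  0.0008]
```

```bash
python3 -m inch '[0,0,0,0,0,0,0.02, 0,0,0,0,0,0,0.02, 0,0,0,0,0,0,0.02, 0,0,0,0,0,0,0.02, 0,0,0,0,0,0,0.02, 0,0,0,0,0,0,0.02, 0,0,0,0,0,0,0.02, 0,0,0,0,0,0,0.02, -0.02,0,0,0,0,0,0.02, -0.04,0,0,0,0,0,0.02, -0.045,0,0,0,0,0,0.02, 0,0,0,0,0,0,0.02]'
python3 -c "
from h import *
s=snap('wrist');save(s,'w11')
go([*rig2w(0,0.0),0.28],down(267.15))"
```

```text
clock: 20.48
tool_pos: [0.5917, 0.3613, 0.3074]
orientation: [-126.9, 89.8, 45.5]
force: [-0.1, 1.0, -2.3]
opening: 0.0339
turn [-4.81  0.07 -0.01] shift after turn [ 0.0249  0.4022 -0.0329] before [ 0.0249  0.398  -0.0665]
```

View pics/w11.png

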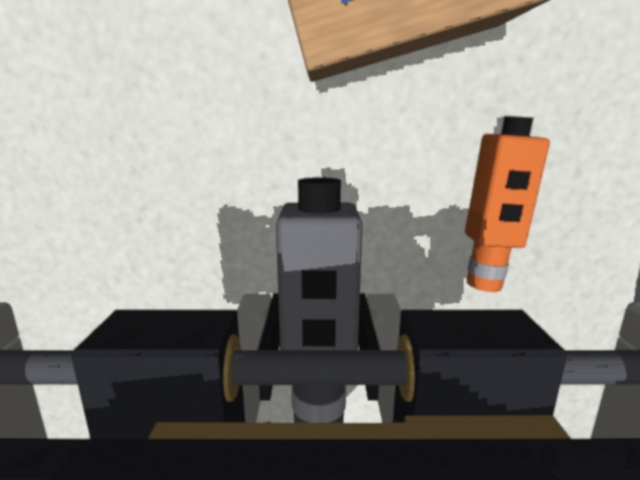

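```bash
python3 -m inch '[-0.04,0,0,-4.8,0,0,0.02, -0.02,0.04,-0.0033,0,0,0,0.02, -0.002,0.04,-0.0033,0,0,0,0.02, -0.002,0.04,-0.0033,0,0,0,0.02, -0.002,0.04,-0.0033,0,0,0,0.02, -0.002,0.04,-0.0033,0,0,0,0.02, -0.002,0.04,-0.0033,0,0,0,0.02, -0.002,0.04,-0.0033,0,0,0,0.02, -0.002,0.04,-0.0033,0,0,0,0.02, 0,0.04,-0.0033,0,0,0,0.02, 0,0.036,-0.0033,0,0,0,0.02, 0,0,0,0,0,0,0.02]'
python3 -c "
from h import *
go([*rig2w(0,0.0),0.222],down(267.15))"
```

```text
clock: 22.02
tool_pos: [0.5998, -0.0497, 0.3724]
orientation: [19.7, 88.7, -163.0]
force: [0.2, 0.1, -1.8]
opening: 0.0337
turn [ 0.13  1.25 -0.45] shift after turn [ 0.1504 -0.0073 -0.0038] before [ 0.1502 -0.0085 -0.0071]
```

```bash
python3 -m inch '[0.02,-0.007,-0.004,0.1,1.2,-0.4,0.02, 0.035,0,0,0,0,0,0.02, 0.035,0,0,0,0,0,0.02, 0.015,0,0,0,0,0,0.02, 0,0,0,0,0,0,0.02]'
python3 -c "
from h import *
go([*rig2w(0,0.0),0.222],down(267.15))"
```

```text
clock: 22.65
tool_pos: [0.6024, -0.0419, 0.2631]
orientation: [8.9, 89.8, -173.9]
force: [0.1, 0.1, -2.4]
opening: 0.0338
turn [-0.02  0.22 -0.03] shift after turn [ 0.0411  0.0006 -0.0015] before [ 0.0411  0.0005 -0.0017]
```

```bash
python3 -m inch '[0.015,0,-0.0015,0,0.2,0,0.02, 0.012,0,0,0,0,0,0.02, 0.006,0,0,0,0,0,0.02, 0,0,0,0,0,0,0.02]'
python3 -c "
from h import *
go([*rig2w(0,0.0),0.2195],down(267.15))"
```

```text
clock: 23.15
tool_pos: [0.6051, -0.0415, 0.2305]
orientation: [-178.0, 89.8, -0.9]
force: [0.3, 0.6, -2.3]
opening: 0.0337
turn [ 0.02 -0.22  0.01] shift after turn [0.011  0.0011 0.0012] before [0.011  0.0011 0.0012]
```

```bash
python3 -m inch '[0.005,0.001,0.001,0,-0.2,0,0.02, 0.005,0,0,0,0,0,0.02, 0,0,0,0,0,0,0.02, 0.001,0,0,0,0,0,0.02, 0,0,0,0,0,0,0.044, 0,0,0,0,0,0,0.044, 0,0,0,0,0,0,0.044, -0.02,0,0,0,0,0,0.044, -0.04,0,0,0,0,0,0.046, -0.05,0,0,0,0,0,0.06, 0,0,0,0,0,0,0.06]'; python3 - <<'E'
from h import *
s=snap('wrist'); save(s,'w12'); np.savez('w12.npz',**{k:np.array(v) for k,v in s.items()})
C=cloud(s); Q=(C[...,:2]-O)@Rr
for y in (-.066,0,.066):
    m=(C[...,2]>0.044)&(C[...,2]<0.07)&(abs(Q[...,0])<0.075)&(abs(Q[...,1]-y)<0.03)
    print(np.percentile(C[...,2][m],[50,90]),cv2.minAreaRect(Q[m].astype(np.float32)))
go([*rig2w(0.050,0.1225),0.3],down(267.15))
m=(abs(C[...,2]-0.1)<0.003)&(Q[...,1]>0.1)
print(np.median(Q[m],0),m.sum())
m=(abs(C[...,2]-0.06)<0.002)&(Q[...,1]>0.09)&(Q[...,0]>0.02)
print(cv2.minAreaRect(Q[m].astype(np.float32)),m.sum())
m=(abs(C[...,2]-0.06)<0.002)&(Q[...,1]>0.09)&(Q[...,0]<0.0)
print(cv2.minAreaRect(Q[m].astype(np.float32)),m.sum())
E
```

```text
clock: 24.52
tool_pos: [0.6048, -0.0425, 0.334]
orientation: [176.7, 89.8, -6.1]
force: [-0.5, 0.0, -0.5]
opening: 0.0579
[0.05548179 0.0568844 ] ((0.009624402970075607, -0.066018246114254), (0.0345621258020401, 0.10229529440402985), 89.70185089111328)
[0.05539387 0.05685227] ((-0.0006073787808418274, 0.0007935389876365662), (0.0340612418949604, 0.12230043858289719), 89.92828369140625)
[0.0555529  0.05725676] ((0.013070277869701385, 0.0728001520037651), (0.10973770916461945, 0.046254873275756836), 0.15873220562934875)
turn [ 0.03  0.06 -0.02] shift after turn [ 0.0315 -0.1226 -0.0499] before [ 0.0315 -0.1226 -0.0501]
[0.05010757 0.12158874] 987
((0.049888670444488525, 0.11714233458042145), (0.03592498600482941, 0.04756239056587219), 0.07118231803178787) 2306
((0.0, 0.0), (0.0, 0.0), 0.0) 0
```

View pics/w12.png

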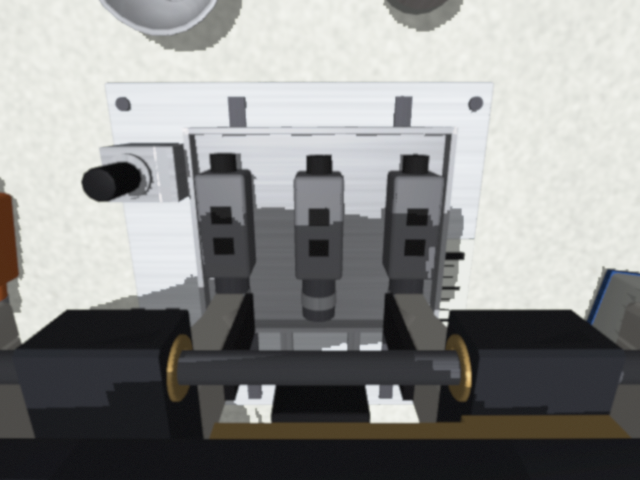

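```bash
python3 -m inch '[0,-0.03,-0.0125,0,0,0,0.06, 0,-0.03,-0.0125,0,0,0,0.06, 0,-0.03,-0.0125,0,0,0,0.06, 0,-0.03,-0.0125,0,0,0,0.06, 0.02,0,0,0,0,0,0.06, 0,0,0,0,0,0,0.06]'
python3 - <<'E'
from h import *
go([*rig2w(0.050,0.1216),0.247],down(267.15)); print(tool().round(4))
s=snap('wrist'); save(s,'w13')
C=cloud(s); Q=(C[...,:2]-O)@Rr
m=(abs(C[...,2]-0.1)<0.003)&(Q[...,1]>0.1)
print(np.median(Q[m],0),m.sum(),cv2.minEnclosingCircle(Q[m].astype(np.float32)))
m=(abs(C[...,2]-0.06)<0.002)&(Q[...,1]>0.09)&(Q[...,0]>0.02)
print(cv2.minAreaRect(Q[m].astype(np.float32)),m.sum())
E
```

```text
clock: 25.32
tool_pos: [0.6594, 0.0777, 0.3037]
orientation: [15.5, 89.4, -167.4]
force: [-0.6, -0.2, 0.4]
opening: 0.0603
turn [-0.09  0.58 -0.16] shift after turn [ 0.0567  0.0013 -0.0005] before [ 0.0567  0.0011 -0.0011]
[[-0.0102 -0.0512 -0.9986  0.6594]
 [-0.0023 -0.9987  0.0513  0.0777]
 [-0.9999  0.0028  0.0101  0.3037]
 [ 0.      0.      0.      1.    ]]
[0.05075944 0.12265013] 1059 ((0.049968913197517395, 0.1227705106139183), 0.010021299123764038)
((0.08991900831460953, 0.19693398475646973), (0.23641209304332733, 0.058566704392433167), 61.74705505371094) 3156
```

View pics/w13.png

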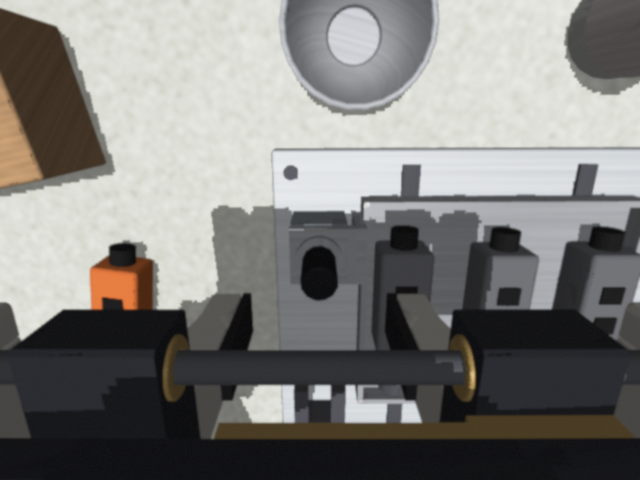

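```bash
python3 -m inch '[0.01,0,-0.001,0,0.6,0,0.06, 0.02,0,0,0,0,0,0.06, 0,0,0,0,0,0,0.06]'
python3 - <<'E'
from h import *
go([*rig2w(0.050,0.1225),0.247],down(267.15))
E
```

```text
clock: 25.75
tool_pos: [0.6611, 0.0766, 0.275]
orientation: [161.4, 89.7, -21.6]
force: [-0.4, 0.3, 1.4]
opening: 0.0597
turn [-0.14 -0.32 -0.11] shift after turn [ 0.028  -0.0007  0.0013] before [ 0.028  -0.0008  0.0014]
```

```bash
python3 -m inch '[0.012,-0.001,0.001,0,-0.3,-0.1,0.06, 0.01,0,0,0,0,0,0.06, 0.004,0,0,0,0,0,0.06, 0,0,0,0,0,0,0.06]'
python3 - <<'E'
from h import *
go([*rig2w(0.050,0.1225),0.247],down(267.15))
E
```

```text
clock: 26.25
tool_pos: [0.6607, 0.0773, 0.249]
orientation: [-163.7, 89.9, 13.3]
force: [-0.2, -0.2, 0.2]
opening: 0.0598
turn [-0.16 -0.13  0.04] shift after turn [ 0.002  -0.      0.0007] before [0.002  0.     0.0007]
```

```bash
python3 -m inch '[0.0015,0,0.0007,0,0,0,0.01, 0,0,0,0,0,0,0.01, 0,0,0,0,0,0,0.01, 0,0,0,0,0,0,0.01, 0,0,0,0,0,0,0.01, 0,0,0,0,0,0,0.01, 0,0,0,0,0,0,0.01, 0,0,0,0,0,0,0.01]'
python3 - <<'E'
from h import *
T=tool(); print(T.round(5)); print(ctrl.get_obs()['force'],ctrl.get_obs()['opening']); np.save('Tpin.npy',T); s=snap('wrist'); save(s,'w14')
print(Rr.T@(T[:2,3]-O))
E
```

```text
clock: 27.25
tool_pos: [0.6603, 0.0775, 0.2484]
orientation: [-162.5, 89.8, 14.5]
force: [-0.2, -0.1, 0.1]
opening: 0.0191
[[ 0.00393 -0.05231 -0.99862  0.66026]
 [ 0.00101 -0.99863  0.05231  0.07751]
 [-0.99999 -0.00122 -0.00387  0.24839]
 [ 0.       0.       0.       1.     ]]
[-0.21746359 -0.09086693  0.14550478] 0.019111421724983802
[0.05032089 0.12266159]
```

View pics/w14.png

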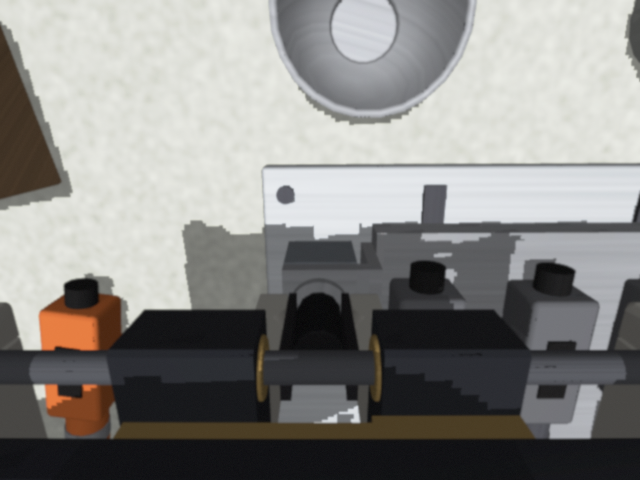

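```bash
python3 -m inch '[-0.01,0,0,0,0.2,0,0.01, -0.015,0,0,0,0,0,0.01, -0.02,0,0,0,0,0,0.01, -0.015,0,0,0,0,0,0.01, 0,0,0,0,0,0,0.01]'
python3 - <<'E'
from h import *
o=ctrl.get_obs(); print(o['force'],o['opening'])
B=Rr.T@(np.load('Tpin.npy')[:2,3]-O)+[0.0006,0]; print(B)
go([*rig2w(B[0]-0.122,B[1]),0.305],down(267.15)); s=snap('wrist'); save(s,'w15')
E
```

```text
clock: 27.92
tool_pos: [0.6599, 0.0775, 0.3136]
orientation: [-168.8, 89.5, 8.2]
force: [-0.5, 0.6, -1.2]
opening: 0.0196
[-0.51436938  0.57479092 -1.18556698] 0.01956692792536226
[0.05092089 0.12266159]
turn [-0.14 -0.53  0.1 ] shift after turn [0.0086 0.     0.1211] before [0.0074 0.0003 0.1211]
```

View pics/w15.png

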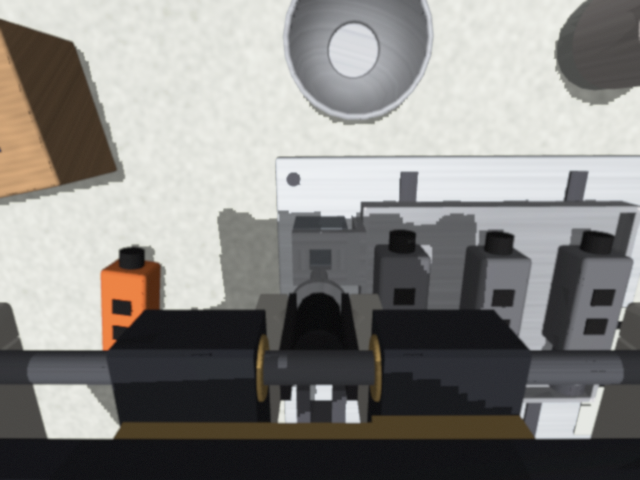

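```bash
python3 - <<'E'
from h import *
s=snap('wrist'); g=cv2.cvtColor(s['color'],cv2.COLOR_RGB2GRAY)[235:280,295:345]
m=(g<60).astype(np.uint8); n,l,st,ce=cv2.connectedComponentsWithStats(m)
for i in range(1,n):
    if st[i,4]>60:
        c=ce[i]+[295,235]; print(st[i],c, Rr.T@(onplane(s,c,0.06)[0][:2]-O))
E
python3 -m inch '[0,0,0.03,0,-0.5,0.1,0.01, -0.001,0,0.03,0,0,0,0.01, -0.001,0,0.03,0,0,0,0.01, 0,0,0.022,0,0,0,0.01, 0,0,0,0,0,0,0.01]'
python3 - <<'E'
from h import *
o=ctrl.get_obs(); print(o['force'],o['opening'])
B=Rr.T@(np.load('Tpin.npy')[:2,3]-O)+[0.0006,0]
go([*rig2w(B[0]-0.122,B[1]),0.2484],down(267.15)); s=snap('wrist'); save(s,'w16')
C=cloud(s); Q=(C[...,:2]-O)@Rr
m=(abs(C[...,2]-0.06)<0.002)&(Q[...,1]>0.09)&(Q[...,0]>0.02)
print(cv2.minAreaRect(Q[m].astype(np.float32)),m.sum())
E
```

```text
clock: 28.65
tool_pos: [0.5429, 0.0826, 0.3087]
orientation: [21.4, 89.4, -161.7]
force: [-0.3, 0.0, -1.6]
opening: 0.0192
[-0.29957542  0.03923291 -1.5970869 ] 0.019234488757479164
turn [-0.24  0.57 -0.22] shift after turn [ 0.0603 -0.0008  0.0039] before [ 0.0604 -0.001   0.0033]
((0.049684010446071625, 0.11722218245267868), (0.036306384950876236, 0.047235701233148575), 0.3080744445323944) 5917
```

View pics/w16.png

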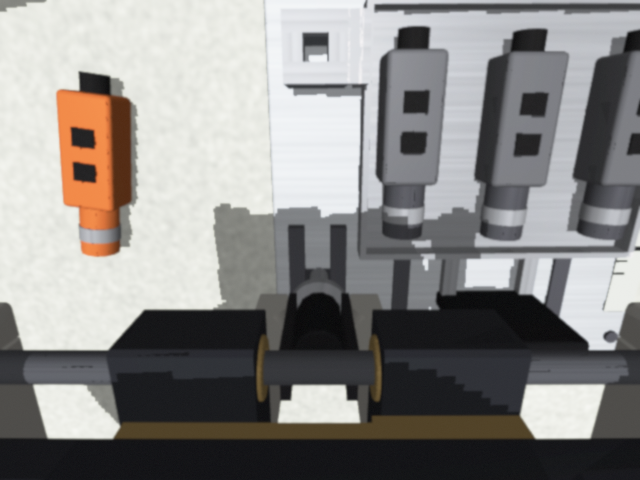

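```bash
python3 - <<'E'
from h import *
s=snap('wrist'); g=cv2.cvtColor(s['color'],cv2.COLOR_RGB2GRAY)
C=cloud(s); Q=(C[...,:2]-O)@Rr
m=(abs(C[...,2]-0.06)<0.003)&(Q[...,1]>0.09)&(Q[...,0]<0.0)&(Q[...,1]<0.15)
q=Q[m]; print(len(q),q.min(0),q.max(0), np.histogram(q[:,1],bins=np.arange(.1,.146,.002)))
mm=(g[30:65,300:335]<70).astype(np.uint8); n,l,st,ce=cv2.connectedComponentsWithStats(mm)
for i in range(1,n):
    if st[i,4]>50:
        c=ce[i]+[300,30]; print(st[i],c,Rr.T@(onplane(s,c,0.06)[0][:2]-O))
T=tool(); print(Rr.T@(T[:2,3]+T[:2,0]*0.159-O))
E
```

```text
1864 [-0.09300291  0.1045142 ] [-0.04944812  0.14059079] (array([  0,   0, 151, 199, 173, 170, 178,  47,   0,   0,   0,   0,   0,
         0,   0, 136, 173, 183, 199, 203,  52,   0]), array([0.1  , 0.102, 0.104, 0.106, 0.108, 0.11 , 0.112, 0.114, 0.116,
       0.118, 0.12 , 0.122, 0.124, 0.126, 0.128, 0.13 , 0.132, 0.134,
       0.136, 0.138, 0.14 , 0.142, 0.144]))
[  5   7  23  10 227] [315.85462555  41.4845815 ] [0.05289615 0.12267971]
[-0.06710631  0.12159397]
```

```bash
python3 -m inch '[0.005,-0.0005,0.004,-0.2,0.6,-0.2,0.01, 0.005,0,0,0,0,0,0.01, 0,0,0,0,0,0,0.01]'
cat >>h.py <<'E'
def gonotch(z):
    B=Rr.T@(np.load('Tpin.npy')[:2,3]-O)+[0.0006,-0.0003]
    go([*rig2w(B[0]-0.122,B[1]),z],down(267.15))
E
python3 -c "
from h import *
gonotch(0.2484)"
```

```text
clock: 29.12
tool_pos: [0.5412, 0.0834, 0.2971]
orientation: [138.2, 89.9, -44.7]
force: [-0.1, -0.9, -1.5]
opening: 0.0193
turn [-0.08 -0.06 -0.05] shift after turn [0.0487 0.0003 0.0022] before [0.0487 0.0003 0.0022]
```

```bash
python3 -m inch '[0.006,0,0.002,0,0,0,0.01, 0.006,0,0,0,0,0,0.01, 0,0,0,0,0,0,0.01]'
python3 -c "
from h import *
gonotch(0.2484)"
```

```text
clock: 29.5
tool_pos: [0.5393, 0.0835, 0.2838]
orientation: [107.3, 89.9, -75.6]
force: [0.2, -0.0, -1.0]
opening: 0.0192
turn [-0.09 -0.02 -0.07] shift after turn [0.0354 0.0003 0.0003] before [0.0354 0.0002 0.0003]
```

```bash
python3 -m inch '[0.01,0,0,0,0,0,0.01, 0.01,0,0,0,0,0,0.01, 0.006,0,0,0,0,0,0.01, 0,0,0,0,0,0,0.01]'
python3 -c "
from h import *
gonotch(0.2484); print(ctrl.get_obs()['force'])"
```

```text
clock: 30.0
tool_pos: [0.5393, 0.0835, 0.2557]
orientation: [88.9, 89.9, -94.1]
force: [-0.5, -0.0, -1.6]
opening: 0.0194
turn [-0.09  0.   -0.09] shift after turn [0.0073 0.0002 0.0003] before [0.0073 0.0002 0.0003]
[-0.48239939 -0.00993024 -1.55795838]
```

```bash
python3 -m inch '[0.004,0,0,0,0,0,0.01, 0.003,0,0,0,0,0,0.01, 0,0,0,0,0,0,0.01]'
python3 -c "
from h import *
gonotch(0.2484); print(ctrl.get_obs()['force'])
s=snap('scene'); save(s,'s17',(270,220,400,320),6)"
```

```text
clock: 30.38
tool_pos: [0.5395, 0.0835, 0.2486]
orientation: [119.1, 89.9, -63.8]
force: [0.8, 0.0, -1.0]
opening: 0.0191
turn [-0.08 -0.04 -0.07] shift after turn [0.0002 0.0003 0.0005] before [0.0002 0.0003 0.0005]
[ 0.77571153  0.04375569 -0.98334681]
```

View pics/s17.png

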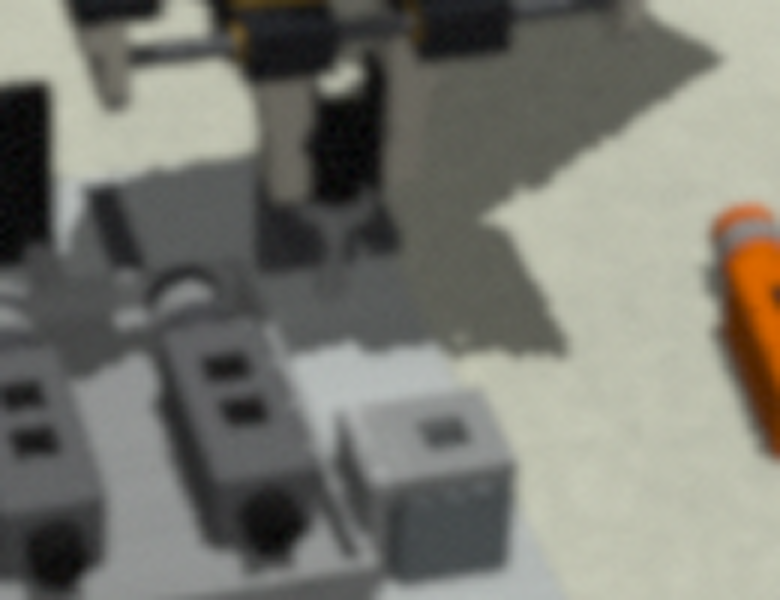

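Pin's in the notch with its collar on the prongs, and the empty bore shows at (440,432) of the crop. I'll release it and rise.

```bash
python3 -m inch '[0.0008,0,0,0,0,0,0.03, 0,0,0,0,0,0,0.03, 0,0,0,0,0,0,0.03, -0.02,0,0,0,0,0,0.03, -0.04,0,0,0,0,0,0.04, -0.04,0,0,0,0,0,0.04, 0,0,0,0,0,0,0.04]'
python3 -c "
from h import *
T=tool(); print(T.round(4))
s=snap('scene'); save(s,'s18',(70,200,400,360),2.4); s=snap('wrist'); save(s,'w18'); s=snap('top'); save(s,'t18',(270,170,500,320),3.4);np.savez('t18.npz',**{k:np.array(v) for k,v in s.items()})"
```

```text
clock: 31.3
tool_pos: [0.5397, 0.0837, 0.3513]
orientation: [133.8, 89.9, -49.1]
force: [-0.4, -0.4, -0.5]
opening: 0.0398
[[ 0.0013 -0.0509 -0.9987  0.5397]
 [-0.0015 -0.9987  0.0509  0.0837]
 [-1.      0.0014 -0.0013  0.3513]
 [ 0.      0.      0.      1.    ]]
```

View pics/s18.png

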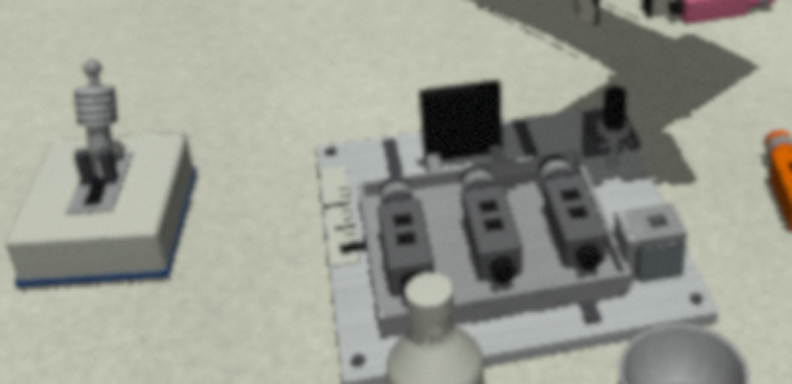

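```bash
python3 -c "
from h import *
go([0.46,-0.322,0.36],down(259.1)); print(ctrl.get_obs()['joint_pos'])"
```

```text
turn [ 7.95  0.27 -0.25] shift after turn [-1.270e-02  4.128e-01  4.000e-04] before [-0.0107  0.4088  0.0575]
[ 2.94152668e+01  1.10898028e+01 -2.03804035e+01  4.99299266e-02
 -5.88955519e+01  5.76048159e+01]
```

View pics/w18.png

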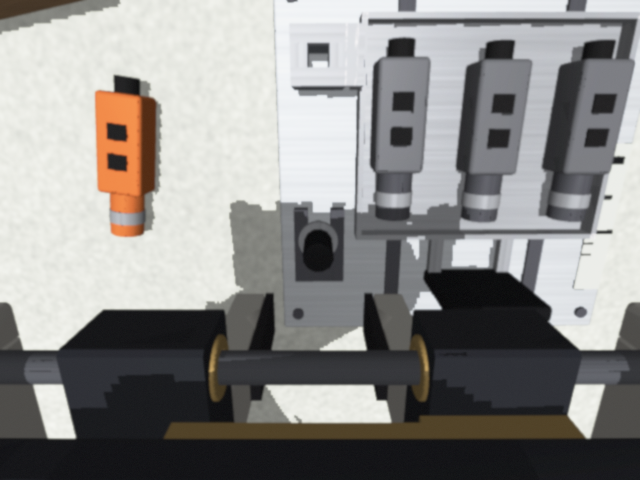

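```bash
python3 -m inch '[-0.01,0,0,8,0.2,-0.2,0.06, -0.003,0.04,0,0,0,0,0.06, -0.002,0.04,0,0,0,0,0.06, -0.002,0.04,0,0,0,0,0.06, -0.002,0.04,0,0,0,0,0.06, -0.002,0.04,0,0,0,0,0.06, -0.002,0.04,0,0,0,0,0.06, -0.002,0.04,0,0,0,0,0.06, -0.002,0.04,0,0,0,0,0.06, -0.002,0.04,0,0,0,0,0.06, 0,0.04,0,0,0,0,0.06, 0,0.005,0,0,0,0,0.06, 0,0,0,0,0,0,0.06]'
python3 -c "
from h import *
T=tool(); print(T.round(4))
go([0.46,-0.322,0.36],down(259.1))
s=snap('wrist'); save(s,'w19'); np.savez('w19.npz',**{k:np.array(v) for k,v in s.items()})"
```

```text
clock: 33.08
tool_pos: [0.4542, -0.3255, 0.3612]
orientation: [12.7, 88.2, -178.5]
force: [0.4, -0.3, 0.0]
opening: 0.0599
[[-3.140e-02 -1.942e-01 -9.805e-01  4.542e-01]
 [-8.000e-04 -9.809e-01  1.944e-01 -3.255e-01]
 [-9.995e-01  6.900e-03  3.060e-02  3.612e-01]
 [ 0.000e+00  0.000e+00  0.000e+00  1.000e+00]]
turn [-0.31  1.76 -0.39] shift after turn [ 0.0012 -0.0046 -0.0051] before [ 0.001  -0.0046 -0.0051]
```

View pics/w19.png

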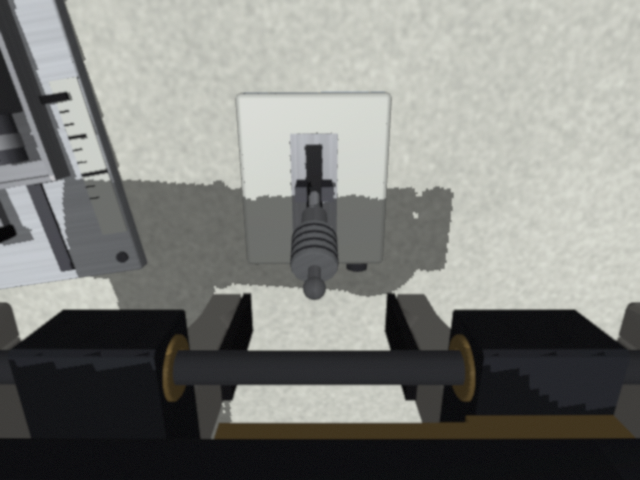

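```bash
python3 - <<'E'
from h import *
s=load('w19.npz'); C=cloud(s); Z=C[...,2]
m=(abs(Z-0.05)<0.003)&(C[...,0]>0.38)&(C[...,0]<0.58)&(C[...,1]<-0.24)&(C[...,1]>-0.42)
r=cv2.minAreaRect(C[m][:,:2].astype(np.float32)); print('box',r)
c=np.array(r[0]); a=np.radians(-11.0)
print(onplane(s,[[239,95],[390,95]],0.05))
e=onplane(s,[[239,95],[390,95]],0.05)[:,:2]; d=e[0]-e[1]; ang=np.degrees(np.arctan2(d[1],d[0]))-90; print('yaw from back edge',ang)
a=np.radians(r[2]-90); Rb=np.array([[np.cos(a),-np.sin(a)],[np.sin(a),np.cos(a)]])
Q=(C[...,:2]-c)@Rb
for lo,hi in [(.055,.07),(.07,.08),(.08,.09),(.09,.1),(.1,.11),(.11,.12),(.12,.13),(.13,.145)]:
    q=Q[(Z>lo)&(Z<hi)&(abs(Q[...,0])<0.08)&(abs(Q[...,1])<0.05)]
    if len(q)>5: print(lo,len(q),np.percentile(q,[3,50,97],axis=0).round(4).tolist())
save(s,'w19c',(220,80,410,310),3)
E
```

```text
box ((0.4802882969379425, -0.3284893333911896), (0.10968659818172455, 0.12884148955345154), 78.9092025756836)
[[ 0.55142666 -0.29019794  0.05      ]
 [ 0.53114184 -0.39271173  0.05      ]]
yaw from back edge -11.1927622990642
0.055 219 [[-0.012, -0.0118], [-0.007, -0.0002], [0.0047, 0.0116]]
0.07 278 [[-0.0169, -0.012], [-0.0108, -0.0017], [0.0046, 0.0118]]
0.08 479 [[-0.0176, -0.0122], [-0.0031, 0.0004], [0.0043, 0.0118]]
0.09 233 [[-0.0272, -0.0146], [-0.0178, -0.0004], [-0.0142, 0.0141]]
0.1 561 [[-0.031, -0.0143], [-0.0204, -0.0004], [-0.0161, 0.0137]]
0.11 1386 [[-0.0473, -0.0134], [-0.0331, -0.0004], [-0.0214, 0.013]]
0.12 345 [[-0.0416, -0.0082], [-0.0302, -0.0004], [-0.0257, 0.0077]]
0.13 398 [[-0.0504, -0.0062], [-0.0442, -0.0004], [-0.0397, 0.0055]]
```

View pics/w19c.png

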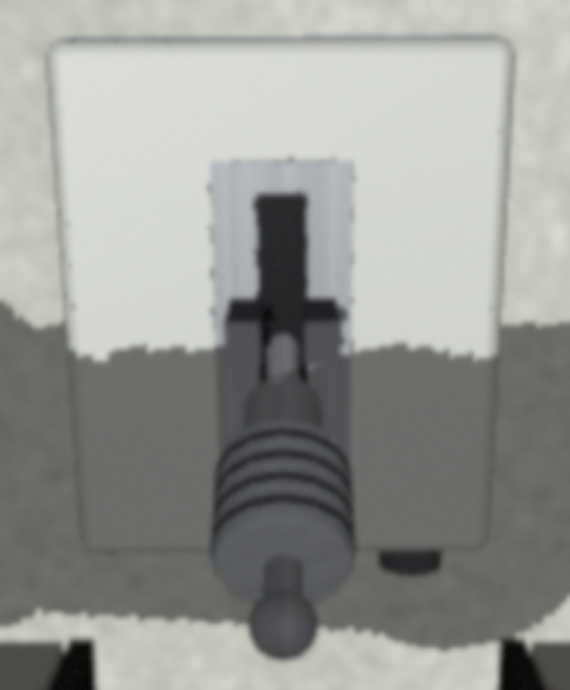

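```bash
cat >>h.py <<'E'
PV=np.array([0.4803,-0.3285,0.035]); yb=np.radians(-11.1)
XB=np.array([np.cos(yb),np.sin(yb),0]); YB=np.array([-np.sin(yb),np.cos(yb),0])
def lev(L,th,off=0): # th: lever joint rad (0 off .9 on)
    t=th-0.45; u=np.sin(t)*XB+np.cos(t)*np.array([0,0,1.])
    x=-u; y=-YB; return PV+L*u, np.c_[x,y,np.cross(x,y)]
E
python3 -c "
from h import *
p,Rm=lev(0.30,0); print(p); go(p,Rm)"
```

```text
[ 0.35225145 -0.30337787  0.30513413]
turn [ 2.000e-02  2.754e+01 -4.000e-01] shift after turn [ 0.0051 -0.0018  0.1183] before [ 0.0592 -0.002   0.1025]
```

```bash
python3 -m inch '[0,0,0,0,9,-0.1,0.06, 0,0,0,0,9,-0.1,0.06, 0,0,0,0,9,-0.1,0.06, 0,0,0.03,0,0,0,0.06, 0,0,0.03,0,0,0,0.06, 0,0,0.03,0,0,0,0.06, 0,0,0.02,0,0,0,0.06, 0,0,0,0,0,0,0.06]'
python3 -c "
from h import *
p,Rm=lev(0.30,0); print(p); go(p,Rm)"
```

```text
clock: 34.12
tool_pos: [0.3561, -0.2979, 0.31]
orientation: [-179.9, 64.0, -10.3]
force: [0.4, 0.3, -0.7]
opening: 0.0601
[ 0.35225145 -0.30337787  0.30513413]
turn [ 0.56 -0.25  0.33] shift after turn [0.0032 0.0061 0.0046] before [0.0031 0.0061 0.0047]
```

```bash
python3 -m inch '[0,0.006,0.005,0.5,-0.2,0.3,0.06, 0,0,0,0,0,0,0.06]'
python3 -c "
from h import *
p,Rm=lev(0.242,0); print(p); go(p,Rm)
s=snap('wrist'); save(s,'w20')
print(proj(s,[lev(0.075,0)[0],lev(0.112,0)[0],PV]))"
```

```text
clock: 34.38
tool_pos: [0.3518, -0.3028, 0.3084]
orientation: [180.0, 64.1, -11.0]
force: [-0.7, 0.0, -0.0]
opening: 0.06
[ 0.37700751 -0.30823482  0.2529082 ]
turn [ 0.14 -0.12  0.05] shift after turn [0.0612 0.0005 0.001 ] before [0.0612 0.0005 0.0011]
[[320.74561058 272.39924178]
 [321.02756941 301.33049991]
 [320.37968308 234.87526594]]
```

View pics/w20.png

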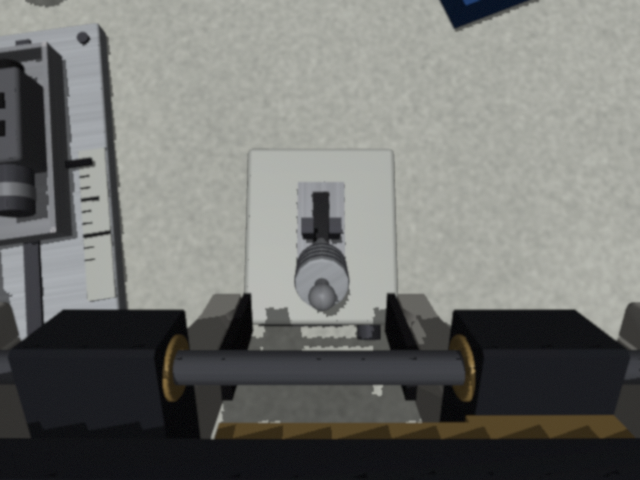

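```bash
python3 -m inch '[0.02,0,0.001,0,0,0,0.06, 0.02,0,0,0,0,0,0.06, 0.015,0,0,0,0,0,0.06, 0,0,0,0,0,0,0.06]'
python3 -c "
from h import *
p,Rm=lev(0.242,0); go(p,Rm); print(ctrl.get_obs()['force'])"
```

```text
clock: 34.92
tool_pos: [0.3776, -0.3082, 0.2583]
orientation: [179.8, 63.9, -11.1]
force: [0.0, -0.4, 0.5]
opening: 0.0601
turn [ 0.19 -0.28  0.01] shift after turn [0.0046 0.0002 0.0029] before [0.0046 0.0002 0.0029]
[ 0.00793192 -0.4202264   0.47857312]
```

```bash
python3 -m inch '[0.0045,0,0.002,0.2,-0.2,0,0.06, 0,0,0,0,0,0,0.01, 0,0,0,0,0,0,0.01, 0,0,0,0,0,0,0.01, 0,0,0,0,0,0,0.01, 0,0,0,0,0,0,0.01, 0,0,0,0,0,0,0.01]'
python3 -c "
from h import *
p,Rm=lev(0.242,0); go(p,Rm); print(ctrl.get_obs()['force']); s=snap('wrist'); save(s,'w21')"
```

```text
clock: 35.8
tool_pos: [0.3775, -0.309, 0.255]
orientation: [179.9, 64.0, -11.3]
force: [0.4, -0.2, -3.6]
opening: 0.0294
turn [-0.03 -0.24 -0.07] shift after turn [ 0.0016 -0.0006  0.0015] before [ 0.0016 -0.0006  0.0015]
[ 0.40565674 -0.20184031 -3.6141036 ]
```

View pics/w21.png

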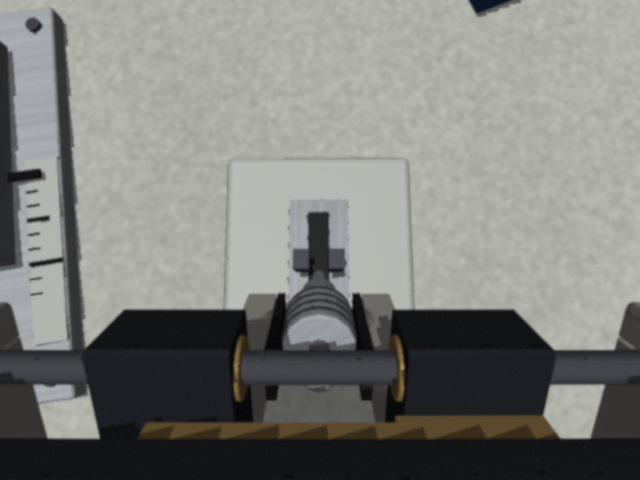

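```bash
python3 -m inch '[-0.005,0,0,0,0,0,0.01, -0.005,0,0,0,0,0,0.01, -0.003,0,0,0,0,0,0.01, 0,0,0,0,0,0,0.01]'
cat >>h.py <<'E'
def wherelev():
    T=tool(); d=T[:3,3]-PV; t=np.arctan2(d@XB,d[2]); tt=np.arctan2(-T[:3,0]@XB,-T[2,0]); o=ctrl.get_obs()
    print('L',np.hypot(d@XB,d[2]).round(4),'th pos',(t+.45).round(3),'th tool',(tt+.45).round(3),'y',(d@YB).round(4),'F',o['force'].round(1),'open',round(o['opening'],4))
E
python3 -c "
from h import *
wherelev()"
```

```text
clock: 36.35
tool_pos: [0.3715, -0.3077, 0.2674]
orientation: [179.9, 64.0, -11.3]
force: [2.4, -2.6, -4.3]
opening: 0.0294
L 0.2575 th pos 0.005 th tool -0.004 y -0.0005 F [ 2.4 -2.6 -4.3] open 0.0294
```

```bash
python3 -m inch '[0.0005,0,-0.0155,0,-3.45,0,0.01, 0.0005,0,-0.0155,0,-3.45,0,0.01, 0.0005,0,-0.0155,0,-3.45,0,0.01, 0,0,0,0,0,0,0.01]'
python3 -c "
from h import *
wherelev()"
```

```text
clock: 36.85
tool_pos: [0.415, -0.3161, 0.284]
orientation: [179.8, 74.6, -11.4]
force: [1.0, -3.3, -5.2]
opening: 0.0291
L 0.2577 th pos 0.189 th tool 0.182 y -0.0004 F [ 1.  -3.3 -5.2] open 0.0291
```

```bash
python3 -m inch '[0.0005,0,-0.0155,0,-3.45,0,0.01, 0.0005,0,-0.0155,0,-3.45,0,0.01, 0.0005,0,-0.0155,0,-3.45,0,0.01, 0.0005,0,-0.0155,0,-3.45,0,0.01, 0.0005,0,-0.0155,0,-3.45,0,0.01, 0,0,0,0,0,0,0.01]'
python3 -c "
from h import *
wherelev()"
```

```text
clock: 37.6
tool_pos: [0.4904, -0.3313, 0.2908]
orientation: [-0.9, 87.9, 167.9]
force: [0.7, -3.5, -5.1]
opening: 0.0297
L 0.256 th pos 0.491 th tool 0.487 y -0.0008 F [ 0.7 -3.5 -5.1] open 0.0297
```

```bash
python3 -m inch '[0.0003,0,-0.0155,0,-3.45,0,0.01, 0.0003,0,-0.0155,0,-3.45,0,0.01, 0.0003,0,-0.0155,0,-3.45,0,0.01, 0.0003,0,-0.0155,0,-3.45,0,0.01, 0.0003,0,-0.0155,0,-3.45,0,0.01, 0,0,0,0,0,0,0.01]'
python3 -c "
from h import *
wherelev()"
```

```text
clock: 38.35
tool_pos: [0.5633, -0.3463, 0.2744]
orientation: [-0.6, 70.7, 168.1]
force: [-0.7, -3.7, -5.2]
opening: 0.0291
L 0.254 th pos 0.791 th tool 0.788 y -0.0015 F [-0.7 -3.7 -5.2] open 0.0291
```

```bash
python3 -m inch '[0.0003,0,-0.0145,0,-3.2,0,0.01, 0.0003,0,-0.0145,0,-3.2,0,0.01, 0,0,0,0,0,0,0.01]'
python3 -c "
from h import *
wherelev()"
```

```text
clock: 38.72
tool_pos: [0.5877, -0.3516, 0.263]
orientation: [-0.7, 64.4, 168.0]
force: [0.1, -2.0, -6.6]
opening: 0.029
L 0.2531 th pos 0.899 th tool 0.896 y -0.0019 F [ 0.1 -2.  -6.6] open 0.029
```

```bash
python3 -m inch '[0.004,0,0,0,0,0,0.01, 0.004,0,0,0,0,0,0.01, 0.003,0,0,0,0,0,0.01, 0,0,0,0,0,0,0.01]'
python3 -c "
from h import *
wherelev()"
```

```text
clock: 39.22
tool_pos: [0.5817, -0.3504, 0.255]
orientation: [-0.7, 64.9, 167.9]
force: [2.2, -1.3, -5.7]
opening: 0.0298
L 0.2432 th pos 0.891 th tool 0.888 y -0.002 F [ 2.2 -1.3 -5.7] open 0.0298
```

```bash
python3 -m inch '[0.001,0,0,0,0,0,0.01, 0,0,0,0,0,0,0.05, 0,0,0,0,0,0,0.05, 0,0,0,0,0,0,0.05, 0,0,0,0,0,0,0.05, -0.02,0,0,0,0,0,0.05, -0.03,0,0,0,0,0,0.05, -0.03,0,0,0,0,0,0.05, 0,0,0,0,0,0,0.05]'
python3 -c "
from h import *
wherelev();s=snap('wrist'); save(s,'w22')
print(proj(s,[lev(0.075,.9)[0],lev(0.108,.9)[0],PV]))
s=snap('scene'); save(s,'s22',(70,200,230,330),4)"
```

```text
clock: 40.35
tool_pos: [0.6142, -0.3571, 0.329]
orientation: [-0.8, 64.6, 167.9]
force: [0.2, -0.1, -0.5]
opening: 0.0499
L 0.3243 th pos 0.886 th tool 0.893 y -0.0023 F [ 0.2 -0.1 -0.5] open 0.0499
[[318.85150705 253.37019984]
 [318.37658182 273.33218216]
 [319.57764958 222.84733867]]
```

View pics/w22.png

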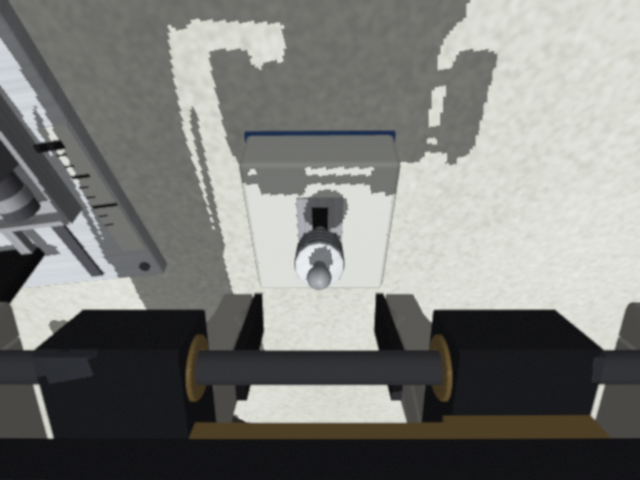

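View pics/s22.png

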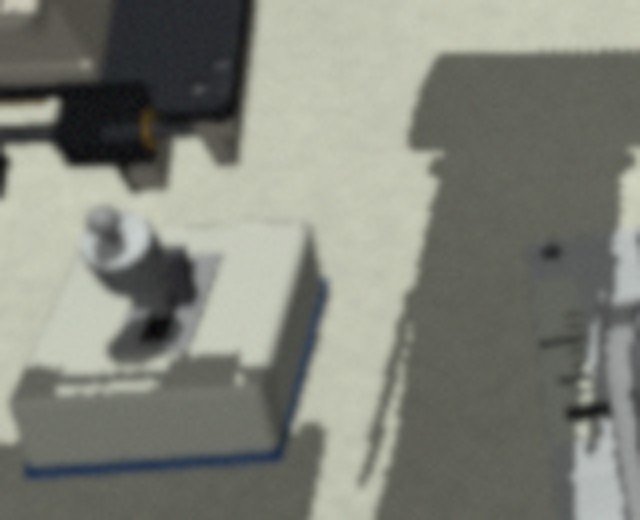

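```bash
python3 -m inch '[-0.03,0,0,0,0,0,0.05, -0.02,0,0,0,8.5,0,0.05, 0,0,0,0,8.5,0,0.05, 0,0,0,0,8.5,0,0.05, 0,0,0,0,0,0,0.05]'
python3 -c "
from h import *
T=tool();print(T.round(3))
go([*rig2w(-0.115,0),0.34],down(177.15))
go([*rig2w(-0.115,0),0.34],down(258))"
```

```text
clock: 41.08
tool_pos: [0.6327, -0.3606, 0.3653]
orientation: [-76.2, 89.4, 92.3]
force: [0.3, 0.2, 0.3]
opening: 0.0501
[[-0.    -0.2   -0.98   0.633]
 [ 0.01  -0.98   0.2   -0.361]
 [-1.    -0.009  0.002  0.365]
 [ 0.     0.     0.     1.   ]]
turn [81.31  0.5   0.35] shift after turn [0.0253 0.1595 0.3163] before [ 0.0286 -0.2883  0.2055]
turn [0.46 0.14 0.54] shift after turn [ 0.0253 -0.2869  0.2078] before [ 0.0286 -0.2883  0.2055]
```

```bash
python3 -m inch '[0,-0.04,0.028,0,0,0.5,0.05, 0,-0.04,0.028,0,0,0,0.05, 0,-0.04,0.028,0,0,0,0.05, 0,-0.04,0.028,0,0,0,0.05, 0,-0.04,0.028,0,0,0,0.05, 0,-0.04,0.028,0,0,0,0.05, 0,-0.035,0.028,0,0,0,0.05, 0,0,0,9,0,0,0.05, 0,0,0,9,0,0,0.05, 0,0,0,9,0,0,0.05, 0,0,0,9,0,0,0.05, 0,0,0,9,0,0,0.05, 0,0,0,9,0,0,0.05, 0,0,0,9,0,0,0.05, 0,0,0,9,0,0,0.05, 0,0,0,8,0,0,0.05, 0,0,0,0,0,0,0.05]'
python3 -c "
from h import *
T=tool();print(T.round(3),ctrl.get_obs()['joint_pos'].round(1))
go([*rig2w(-0.115,0),0.237],down(177.15))
s=snap('wrist'); save(s,'w23'); np.savez('w23.npz',**{k:np.array(v) for k,v in s.items()})"
```

```text
clock: 43.2
tool_pos: [0.4874, -0.0424, 0.3548]
orientation: [105.1, 84.1, -168.9]
force: [0.0, -0.3, 0.8]
opening: 0.05
[[-0.101 -0.993  0.068  0.487]
 [-0.02   0.07   0.997 -0.042]
 [-0.995  0.099 -0.027  0.355]
 [ 0.     0.     0.     1.   ]] [ 17.8   7.3 -23.9  -0.8 -64.7 -21.4]
turn [-1.11 -1.48 -5.7 ] shift after turn [ 0.1178 -0.0013  0.0057] before [ 0.1169 -0.0129  0.0088]
```

View pics/w23.png

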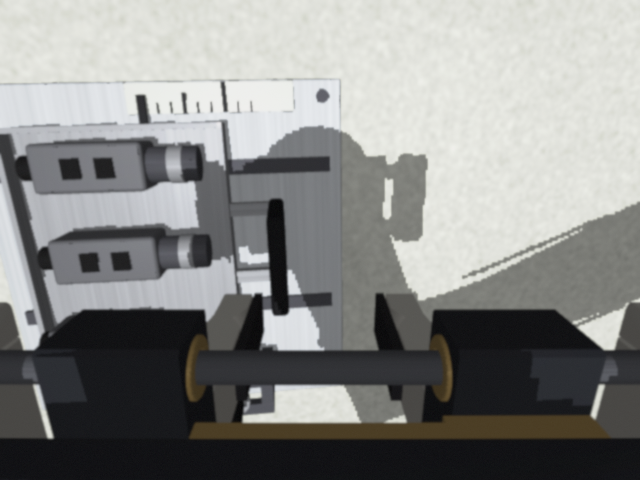

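```bash
python3 -m inch '[0.02,0,0.004,-1.1,-1.5,-5.7,0.05, 0.02,0,0,0,0,0,0.05, 0,0,0,0,0,0,0.05]'
python3 - <<'E'
from h import *
go([*rig2w(-0.115,0),0.237],down(177.15))
s=snap('wrist'); save(s,'w24'); np.savez('w24.npz',**{k:np.array(v) for k,v in s.items()})
C=cloud(s); Q=(C[...,:2]-O)@Rr
m=(C[...,2]>0.088)&(C[...,2]<0.1)&(Q[...,0]<-0.09)&(abs(Q[...,1])<0.06)
print('handle',cv2.minAreaRect(Q[m].astype(np.float32)),m.sum())
E
```

```text
clock: 43.62
tool_pos: [0.4857, -0.0387, 0.3134]
orientation: [112.2, 89.9, -160.0]
force: [0.3, -1.5, 0.1]
opening: 0.0503
turn [ 0.7  -0.06 -0.13] shift after turn [ 0.0764 -0.0032  0.0021] before [ 0.0764 -0.0034  0.0021]
handle ((-0.11532267183065414, -0.001459013670682907), (0.01168251782655716, 0.06929225474596024), 0.030731279402971268) 2488
```

View pics/w24.png

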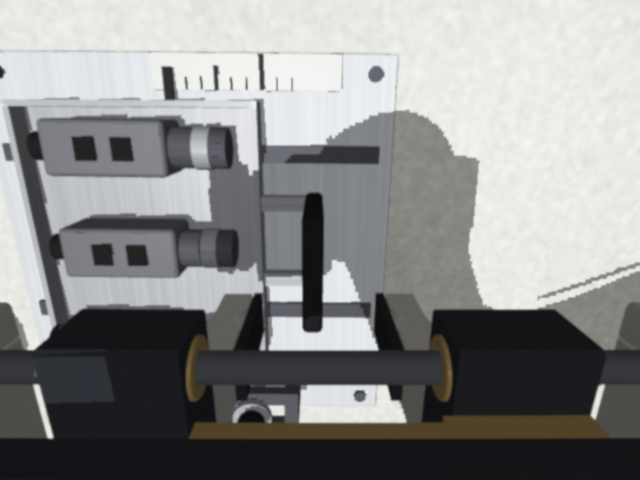

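```bash
python3 - <<'E'
from h import *
s=load('w24.npz'); save(s,'w24c',(140,40,360,110),3.5)
C=cloud(s); print(C[75,240],C[85,168],C[95,168])
E
```

```text
[ 0.53282304 -0.15018711  0.01406693] [ 0.5781792  -0.14516661  0.02304573] [ 0.57974751 -0.13925989  0.0212736 ]
```

View pics/w24c.png

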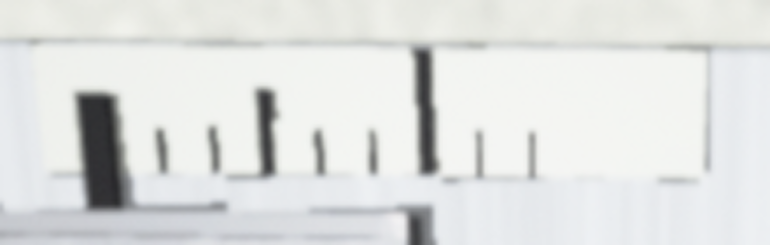

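```bash
python3 -m inch '[0.02,-0.003,0.002,0.7,0,-0.1,0.05, 0.02,0,0,0,0,0,0.05, 0.02,0,0,0,0,0,0.05, 0,0,0,0,0,0,0.05]'
python3 - <<'E'
from h import *
go([*rig2w(-0.1153,-0.001),0.237],down(177.15))
E
```

```text
clock: 44.18
tool_pos: [0.4918, -0.0363, 0.2567]
orientation: [-106.6, 89.8, -19.1]
force: [-0.9, 0.4, 0.8]
opening: 0.0501
turn [ 0.33 -0.06  0.2 ] shift after turn [ 0.0197  0.003  -0.0016] before [ 0.0197  0.0031 -0.0016]
```

```bash
python3 -m inch '[0.01,0.003,-0.0015,0.3,0,0.2,0.05, 0.008,0,0,0,0,0,0.05, 0,0,0,0,0,0,0.05, 0,0,0,0,0,0,0.05]'
python3 - <<'E'
from h import *
go([*rig2w(-0.1153,-0.001),0.237],down(177.15))
s=snap('wrist'); save(s,'w25'); np.savez('w25.npz',**{k:np.array(v) for k,v in s.items()})
C=cloud(s); Q=(C[...,:2]-O)@Rr
m=(C[...,2]>0.088)&(C[...,2]<0.1)&(Q[...,0]<-0.09)&(abs(Q[...,1])<0.06)
print('handle',cv2.minAreaRect(Q[m].astype(np.float32)),m.sum())
E
```

```text
clock: 44.68
tool_pos: [0.4898, -0.0376, 0.2401]
orientation: [-99.6, 89.8, -12.3]
force: [0.7, -0.9, -0.4]
opening: 0.0498
turn [ 0.09 -0.03  0.16] shift after turn [ 0.0031  0.0011 -0.0003] before [ 0.0031  0.0011 -0.0003]
handle ((-0.11755789071321487, 0.0002396032214164734), (0.0619921013712883, 0.051625318825244904), 56.470516204833984) 4934
```

View pics/w25.png

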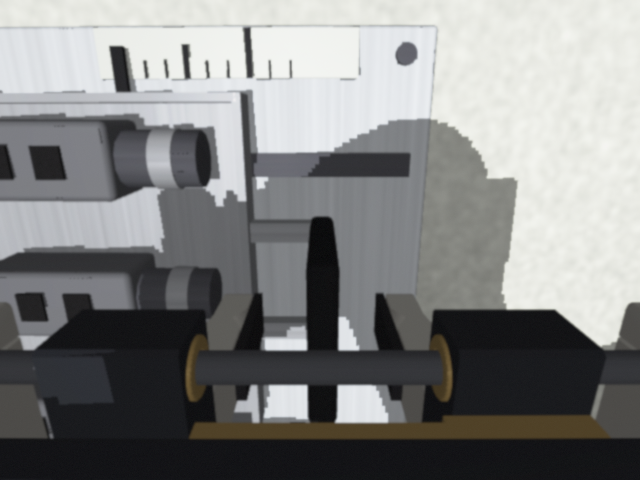

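```bash
python3 -m inch '[0.003,0.001,0,0,0,0.2,0.03, 0,0,0,0,0,0,0.005, 0,0,0,0,0,0,0.005, 0,0,0,0,0,0,0.005, 0,0,0,0,0,0,0.005, 0,0,0,0,0,0,0.005, 0,0,0,0,0,0,0.005]'
cat >>h.py <<'E'
def tray():
    T=tool(); q=Rr.T@(T[:2,3]+0.159*T[:2,0]-O); o=ctrl.get_obs()
    print('grasp rig',q.round(4),'z',T[2,3].round(4),'tilt',T[:2,0].round(4),'F',o['force'].round(1),'open',round(o['opening'],4),'t',round(o['clock'],2))
    return q
def scale(s):
    """pointer/line x in rig by colour columns"""
    g=cv2.cvtColor(s['color'],cv2.COLOR_RGB2GRAY)
E
python3 - <<'E'
from h import *
q=tray(); np.save('q0.npy',q)
s=snap('wrist'); save(s,'w26'); np.savez('w26.npz',**{k:np.array(v) for k,v in s.items()})
save(s,'w26c',(80,0,420,110),2.3)
E
```

```text
clock: 45.6
tool_pos: [0.4889, -0.0374, 0.2374]
orientation: [177.8, 90.0, -95.0]
force: [-0.0, -0.1, 0.4]
opening: 0.0116
grasp rig [-0.1151 -0.0007] z 0.2374 tilt [-0.     -0.0002] F [-0.  -0.1  0.4] open 0.0116 t 45.6
```

View pics/w26.png

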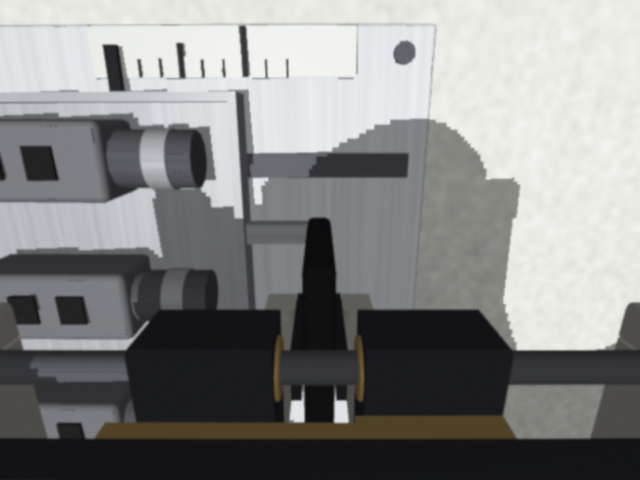

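```bash
cat >>h.py <<'E'
def darkx(s,row,x0,x1,thr=70):
    g=cv2.cvtColor(s['color'],cv2.COLOR_RGB2GRAY)[row,x0:x1]; r=[];i=0
    while i<len(g):
        if g[i]<thr:
            j=i
            while j<len(g) and g[j]<thr: j+=1
            r.append(((i+j-1)/2+x0,j-i)); i=j
        else: i+=1
    return r
E
python3 - <<'E'
from h import *
s=load('w26.npz')
for row in (48,52,56):
    for x,w in darkx(s,row,90,300,90):
        print(row,x,w,[ (Rr.T@(onplane(s,[x,row],z)[0][:2]-O)).round(4).tolist() for z in (.0155,.0225)])
C=cloud(s)
for x in (107,110,113): print([C[r,x,2].round(4) for r in (46,50,55,60,70)])
E
```

```text
48 111.0 15 [[-0.0175, -0.1147], [-0.0209, -0.1136]]
48 180.0 5 [[-0.05, -0.1147], [-0.0522, -0.1136]]
48 244.0 5 [[-0.08, -0.1147], [-0.0812, -0.1136]]
52 112.0 15 [[-0.0177, -0.113], [-0.0211, -0.112]]
52 180.5 6 [[-0.05, -0.1129], [-0.0523, -0.112]]
52 244.0 5 [[-0.0799, -0.113], [-0.0811, -0.112]]
56 112.0 15 [[-0.0174, -0.1113], [-0.0208, -0.1103]]
56 180.5 4 [[-0.0498, -0.1112], [-0.0521, -0.1103]]
56 244.5 4 [[-0.08, -0.1112], [-0.0812, -0.1103]]
[np.float64(0.0227), np.float64(0.0219), np.float64(0.0232), np.float64(0.0232), np.float64(0.0222)]
[np.float64(0.024), np.float64(0.0235), np.float64(0.0218), np.float64(0.0212), np.float64(0.0217)]
[np.float64(0.0228), np.float64(0.0235), np.float64(0.0226), np.float64(0.0222), np.float64(0.0227)]
```

```bash
python3 -m inch '[0,0.005,0,0,0,0,0.005, 0,0.006,0,0,0,0,0.005, 0,0.006,0,0,0,0,0.005, 0,0.005,0,0,0,0,0.005, 0,0,0,0,0,0,0.005, 0,0,0,0,0,0,0.005]'
python3 - <<'E'
from h import *
q=tray(); print('travel',(np.load('q0.npy')-q)[0])
E
```

```text
clock: 46.4
tool_pos: [0.4701, -0.0365, 0.2373]
orientation: [-92.7, 89.5, -5.3]
force: [5.8, -2.5, -5.4]
opening: 0.0116
grasp rig [-0.1326 -0.0007] z 0.2373 tilt [ 0.008  -0.0007] F [ 5.8 -2.5 -5.4] open 0.0116 t 46.4
travel 0.017550178234884986
```

```bash
python3 - <<'E'
from h import *
q=np.load('q0.npy'); go([*rig2w(q[0]-0.030,q[1]),0.2374],down(177.15))
E
python3 -m inch '[0,0.005,0,0,0,-0.3,0.005, 0,0.004,0,0,0,-0.2,0.005, 0,0,0,0,0,0,0.005, 0,0,0,0,0,0,0.005]'
python3 - <<'E'
from h import *
q=tray(); print('travel',(np.load('q0.npy')-q)[0])
q=np.load('q0.npy'); go([*rig2w(q[0]-0.030,q[1]),0.2374],down(177.15))
E
```

```text
turn [ 0.19 -0.02  0.46] shift after turn [-0.0001  0.0112 -0.0001] before [-0.0001  0.0112 -0.    ]
clock: 46.9
tool_pos: [0.4636, -0.0361, 0.2373]
orientation: [-92.6, 88.8, -5.2]
force: [6.2, -2.0, -5.0]
opening: 0.0122
grasp rig [-0.137  -0.0007] z 0.2373 tilt [ 0.0211 -0.0019] F [ 6.2 -2.  -5. ] open 0.0122 t 46.9
travel 0.021943860758479747
turn [ 0.24 -0.05  1.22] shift after turn [-0.0001  0.0047 -0.0001] before [-0.0002  0.0047 -0.0001]
```

```bash
python3 -m inch '[0,0.002,0,0.1,0,0.6,0.005, 0,0.002,0,0.1,0,0.6,0.005, 0,0,0,0,0,0,0.005, 0,0,0,0,0,0,0.005]'
python3 - <<'E'
from h import *
q=tray(); print('travel',(np.load('q0.npy')-q)[0])
q=np.load('q0.npy'); go([*rig2w(q[0]-0.030,q[1]),0.2374],down(177.15))
E
```

```text
clock: 47.4
tool_pos: [0.4629, -0.036, 0.2374]
orientation: [-102.0, 89.7, -14.7]
force: [6.4, -3.0, -6.1]
opening: 0.0122
grasp rig [-0.1403 -0.0007] z 0.2374 tilt [ 0.0056 -0.0015] F [ 6.4 -3.  -6.1] open 0.0122 t 47.4
travel 0.02519653483894925
turn [ 0.11 -0.07  0.33] shift after turn [-0.      0.0039 -0.0002] before [-0.0001  0.0039 -0.0002]
```

```bash
python3 -m inch '[0,0.004,0,0.1,0,0.3,0.005, 0,0.002,0,0,0,0,0.005]'
python3 - <<'E'
from h import *
q=tray(); print('travel',(np.load('q0.npy')-q)[0])
E
python3 -m inch '[0,0,0,0,0,0,0.005, 0,0,0,0,0,0,0.005, 0,0,0,0,0,0,0.005]'
python3 - <<'E'
from h import *
q=tray(); print('travel',(np.load('q0.npy')-q)[0])
q=np.load('q0.npy'); go([*rig2w(q[0]-0.030,q[1]),0.2374],down(177.15))
E
```

```text
clock: 47.65
tool_pos: [0.4588, -0.0358, 0.2374]
orientation: [-107.2, 89.7, -20.0]
force: [8.5, -4.3, -8.3]
opening: 0.0118
grasp rig [-0.1445 -0.0007] z 0.2374 tilt [ 0.0042 -0.0015] F [ 8.5 -4.3 -8.3] open 0.0118 t 47.65
travel 0.029453829330965978
clock: 48.02
tool_pos: [0.4611, -0.0359, 0.2373]
orientation: [-100.5, 89.5, -13.2]
force: [7.3, -2.7, -6.4]
opening: 0.0122
grasp rig [-0.1417 -0.0007] z 0.2373 tilt [ 0.0082 -0.0019] F [ 7.3 -2.7 -6.4] open 0.0122 t 48.02
travel 0.026581345276925808
turn [ 0.12 -0.09  0.48] shift after turn [-0.0001  0.0021 -0.0002] before [-0.0001  0.0021 -0.0002]
```

```bash
python3 -m inch '[0,0.0028,0,0.1,0,0.4,0.005, 0,0.0008,0,0,0,0.08,0.005, 0,0.0008,0,0,0,0.08,0.005, 0,0.0008,0,0,0,0.08,0.005]'
python3 - <<'E'
from h import *
q=tray(); print('travel',(np.load('q0.npy')-q)[0])
E
python3 -m inch '[0,0.0008,0,0,0,0.08,0.005, 0,0.0008,0,0,0,0.08,0.005, 0,0.0008,0,0,0,0.08,0.005]'
python3 - <<'E'
from h import *
q=tray(); print('travel',(np.load('q0.npy')-q)[0])
q=np.load('q0.npy'); go([*rig2w(q[0]-0.030,q[1]),0.2374],down(177.15))
E
```

```text
clock: 48.52
tool_pos: [0.4593, -0.0358, 0.2373]
orientation: [-114.9, 89.8, -27.6]
force: [7.0, -4.4, -6.4]
opening: 0.0116
grasp rig [-0.1441 -0.0007] z 0.2373 tilt [ 0.0036 -0.0019] F [ 7.  -4.4 -6.4] open 0.0116 t 48.52
travel 0.029035403722368056
clock: 48.9
tool_pos: [0.4594, -0.0358, 0.2374]
orientation: [-112.6, 89.7, -25.3]
force: [7.4, -4.3, -7.3]
opening: 0.0118
grasp rig [-0.144  -0.0007] z 0.2374 tilt [ 0.0041 -0.0019] F [ 7.4 -4.3 -7.3] open 0.0118 t 48.9
travel 0.02888442480682747
turn [ 0.14 -0.1   0.24] shift after turn [-0.      0.0004 -0.0002] before [-0.      0.0004 -0.0002]
```

```bash
python3 -m inch '[0,0.0012,0,0.1,0,0.2,0.005, 0,0.001,0,0,0,0.1,0.005, 0,0.0009,0,0,0,0.09,0.005, 0,0.0009,0,0,0,0.09,0.005]'
cat >>h.py <<'E'
def pointer(s,r0=30,r1=62,x0=90,x1=420):
    for row in range(r0,r1,4):
        o=[]
        for x,w in darkx(s,row,x0,x1,90):
            z=.0225 if w>8 else .0155
            o.append((x,w,(Rr.T@(onplane(s,[x,row],z)[0][:2]-O))[0].round(4)))
        print(row,o)
E
python3 - <<'E'
from h import *
q=tray(); print('travel',(np.load('q0.npy')-q)[0])
s=snap('wrist'); save(s,'w27'); pointer(s,16,60)
E
```

```text
clock: 49.4
tool_pos: [0.4591, -0.0358, 0.2374]
orientation: [-118.5, 89.8, -31.2]
force: [6.7, -3.8, -7.3]
opening: 0.0117
grasp rig [-0.1445 -0.0007] z 0.2374 tilt [ 0.003  -0.0018] F [ 6.7 -3.8 -7.3] open 0.0117 t 49.4
travel 0.029419788676236305
16 []
20 []
24 []
28 [(179.0, 5, np.float64(-0.0795))]
32 [(179.5, 6, np.float64(-0.0795))]
36 [(180.0, 5, np.float64(-0.0796))]
40 [(181.0, 5, np.float64(-0.0799))]
44 [(117.0, 5, np.float64(-0.0496)), (181.0, 5, np.float64(-0.0797))]
48 [(112.5, 16, np.float64(-0.0506)), (182.0, 5, np.float64(-0.08))]
52 [(113.0, 17, np.float64(-0.0505)), (182.0, 5, np.float64(-0.0798))]
56 [(113.5, 16, np.float64(-0.0505)), (183.0, 5, np.float64(-0.0801))]
```

View pics/w27.png

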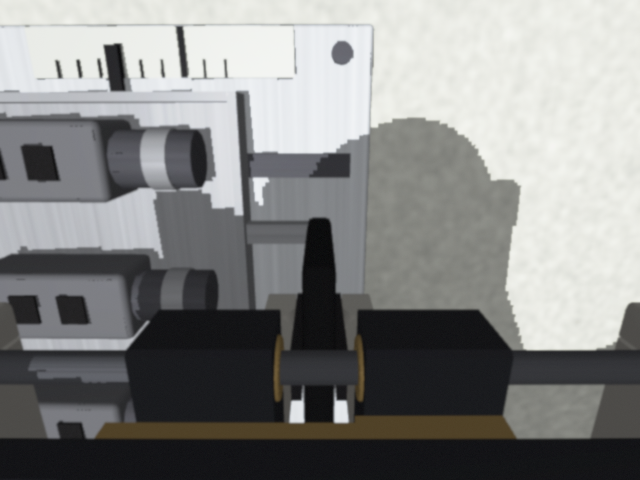

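```bash
python3 -m inch '[0,0.0012,0,0,0,0.1,0.005, 0,0.0009,0,0,0,0.09,0.005, 0,0.0009,0,0,0,0.09,0.005, 0,0.0009,0,0,0,0.09,0.005, 0,0.0009,0,0,0,0.09,0.005, 0,0.0009,0,0,0,0.09,0.005, 0,0.0009,0,0,0,0.09,0.005, 0,0.0009,0,0,0,0.09,0.005, 0,0.0009,0,0,0,0.09,0.005, 0,0.0009,0,0,0,0.09,0.005]'
python3 - <<'E'
from h import *
q=tray(); print('travel',(np.load('q0.npy')-q)[0])
E
python3 -m inch '[0,0.0009,0,0,0,0.09,0.005, 0,0.0009,0,0,0,0.09,0.005, 0,0.0009,0,0,0,0.09,0.005, 0,0.0009,0,0,0,0.09,0.005, 0,0.0009,0,0,0,0.09,0.005, 0,0.0009,0,0,0,0.09,0.005, 0,0.0009,0,0,0,0.09,0.005, 0,0.0009,0,0,0,0.09,0.005, 0,0.0009,0,0,0,0.09,0.005, 0,0.0009,0,0,0,0.09,0.005]'
python3 - <<'E'
from h import *
q=tray(); print('travel',(np.load('q0.npy')-q)[0])
s=snap('wrist'); pointer(s,48,60)
E
```

```text
clock: 50.7
tool_pos: [0.4587, -0.0357, 0.2374]
orientation: [-109.3, 89.7, -22.0]
force: [8.1, -3.6, -7.2]
opening: 0.0119
grasp rig [-0.1447 -0.0007] z 0.2374 tilt [ 0.0043 -0.0017] F [ 8.1 -3.6 -7.2] open 0.0119 t 50.7
travel 0.029605390972492276
clock: 51.95
tool_pos: [0.4585, -0.0357, 0.2374]
orientation: [-104.4, 89.7, -17.0]
force: [7.1, -4.2, -7.0]
opening: 0.0119
grasp rig [-0.1447 -0.0007] z 0.2374 tilt [ 0.0054 -0.0016] F [ 7.1 -4.2 -7. ] open 0.0119 t 51.95
travel 0.029613585307226534
48 [(113.5, 16, np.float64(-0.0507)), (182.0, 5, np.float64(-0.0797))]
52 [(114.5, 16, np.float64(-0.0509)), (183.0, 5, np.float64(-0.08))]
56 [(114.5, 16, np.float64(-0.0506)), (183.0, 5, np.float64(-0.0798))]
```

```bash
python3 -m inch '[0,0.005,0,0,0,0.15,0.005, 0,0.005,0,0,0,0.12,0.005, 0,0.005,0,0,0,0.12,0.005, 0,0.005,0,0,0,0.12,0.005, 0,0.005,0,0,0,0.14,0.005, 0,0.002,0,0,0,0.14,0.005]'
python3 - <<'E'
from h import *
q=tray(); print('travel',(np.load('q0.npy')-q)[0])
q=np.load('q0.npy'); go([*rig2w(q[0]-0.060,q[1]),0.2374],down(177.15))
E
```

```text
clock: 52.75
tool_pos: [0.4379, -0.0348, 0.2374]
orientation: [-102.5, 89.7, -15.1]
force: [10.2, -7.3, -12.2]
opening: 0.012
grasp rig [-0.1654 -0.0007] z 0.2374 tilt [ 0.0053 -0.0014] F [ 10.2  -7.3 -12.2] open 0.012 t 52.75
travel 0.05026551584900822
turn [ 0.33 -0.07  0.31] shift after turn [-0.      0.0089 -0.0001] before [-0.0001  0.0089 -0.0001]
```

```bash
python3 -m inch '[0,0.0045,0,0.1,0,0.2,0.005, 0,0.004,0,0.1,0,0.2,0.005, 0,0.003,0,0.05,0,0.15,0.005, 0,0.0015,0,0,0,0.13,0.005, 0,0.0013,0,0,0,0.13,0.005]'
python3 - <<'E'
from h import *
q=tray(); print('travel',(np.load('q0.npy')-q)[0])
q=np.load('q0.npy'); go([*rig2w(q[0]-0.060,q[1]),0.2374],down(177.15))
E
```

```text
clock: 53.38
tool_pos: [0.4298, -0.0344, 0.2374]
orientation: [-104.1, 89.7, -16.7]
force: [12.5, -7.4, -13.4]
opening: 0.0114
grasp rig [-0.1736 -0.0008] z 0.2374 tilt [ 0.0045 -0.0014] F [ 12.5  -7.4 -13.4] open 0.0114 t 53.38
travel 0.05847930346836962
turn [ 0.2  -0.07  0.26] shift after turn [-0.      0.0008 -0.0001] before [-0.      0.0008 -0.0001]
```

```bash
python3 -m inch '[0,0.0022,0,0.05,0,0.18,0.005, 0,0.0018,0,0,0,0.15,0.005, 0,0.0014,0,0,0,0.13,0.005, 0,0.0014,0,0,0,0.13,0.005]'
python3 - <<'E'
from h import *
q=tray(); print('travel',(np.load('q0.npy')-q)[0])
s=snap('wrist'); save(s,'w28'); pointer(s,28,60,60)
E
```

```text
clock: 53.88
tool_pos: [0.4283, -0.0343, 0.2374]
orientation: [-103.2, 89.7, -15.8]
force: [11.3, -7.1, -13.1]
opening: 0.012
grasp rig [-0.175  -0.0008] z 0.2374 tilt [ 0.0051 -0.0014] F [ 11.3  -7.1 -13.1] open 0.012 t 53.88
travel 0.05989056507192979
28 [(114.5, 6, np.float64(-0.0794))]
32 [(115.0, 5, np.float64(-0.0794))]
36 [(115.5, 6, np.float64(-0.0794))]
40 [(116.5, 6, np.float64(-0.0796))]
44 [(117.0, 7, np.float64(-0.0796))]
48 [(113.5, 16, np.float64(-0.081))]
52 [(113.5, 16, np.float64(-0.0808))]
56 [(114.5, 16, np.float64(-0.081))]
```

View pics/w28.png

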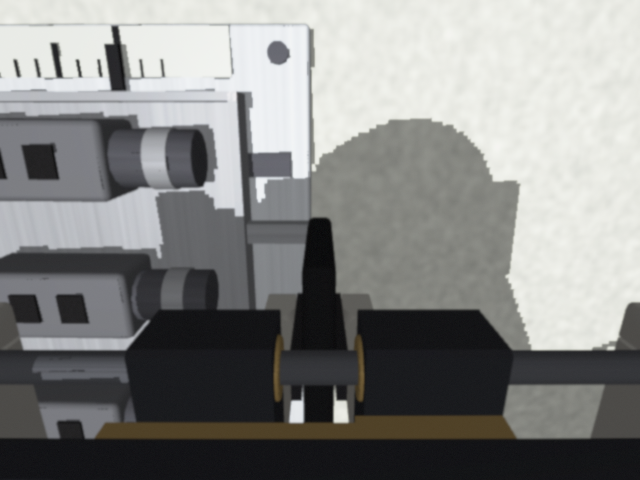

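```bash
python3 -m inch '[0,0.0013,0,0,0,0.14,0.005, 0,0.0013,0,0,0,0.14,0.005, 0,0.0013,0,0,0,0.14,0.005, 0,0.0013,0,0,0,0.14,0.005, 0,0.0013,0,0,0,0.14,0.005]'
python3 - <<'E'
from h import *
q=tray(); print('travel',(np.load('q0.npy')-q)[0])
E
```

```text
clock: 54.55
tool_pos: [0.4282, -0.0343, 0.2374]
orientation: [-101.7, 89.7, -14.2]
force: [11.0, -7.4, -13.2]
opening: 0.0115
grasp rig [-0.175  -0.0008] z 0.2374 tilt [ 0.0057 -0.0014] F [ 11.   -7.4 -13.2] open 0.0115 t 54.55
travel 0.05988786093702088
```

```bash
python3 -m inch '[0,0.0013,0,0,0,0.14,0.005, 0,0.0013,0,0,0,0.14,0.005, 0,0.0013,0,0,0,0.14,0.005, 0,0.0013,0,0,0,0.14,0.005, 0,0.0013,0,0,0,0.14,0.005, 0,0.0013,0,0,0,0.14,0.005, 0,0.0013,0,0,0,0.14,0.005, 0,0.0013,0,0,0,0.14,0.005, 0,0.0013,0,0,0,0.14,0.005]'
python3 - <<'E'
from h import *
q=tray(); print('travel',(np.load('q0.npy')-q)[0])
E
python3 -m inch '[0,0.0013,0,0,0,0.14,0.005, 0,0.0013,0,0,0,0.14,0.005, 0,0.0013,0,0,0,0.14,0.005, 0,0.0013,0,0,0,0.14,0.005, 0,0.0013,0,0,0,0.14,0.005, 0,0.0013,0,0,0,0.14,0.005]'
python3 - <<'E'
from h import *
q=tray(); print('travel',(np.load('q0.npy')-q)[0])
s=snap('wrist'); pointer(s,40,60,60)
E
```

```text
clock: 55.68
tool_pos: [0.428, -0.0344, 0.2374]
orientation: [-98.6, 89.6, -11.0]
force: [10.8, -7.1, -12.1]
opening: 0.0117
grasp rig [-0.175  -0.0008] z 0.2374 tilt [ 0.0067 -0.0013] F [ 10.8  -7.1 -12.1] open 0.0117 t 55.67
travel 0.05988226135963522
clock: 56.42
tool_pos: [0.4279, -0.0344, 0.2374]
orientation: [-96.6, 89.6, -9.0]
force: [10.8, -7.5, -12.9]
opening: 0.012
grasp rig [-0.175  -0.0008] z 0.2374 tilt [ 0.0073 -0.0012] F [ 10.8  -7.5 -12.9] open 0.012 t 56.42
travel 0.05988331859336406
40 [(118.0, 5, np.float64(-0.0796))]
44 [(114.0, 15, np.float64(-0.0809))]
48 [(114.5, 16, np.float64(-0.0809))]
52 [(115.0, 15, np.float64(-0.0808))]
56 [(115.5, 16, np.float64(-0.0808))]
```

```bash
python3 -m inch '[0,-0.002,0,0,0,0.14,0.005, 0,-0.0025,0,0,0,0.14,0.005, 0,-0.0025,0,0,0,0.13,0.005, 0,-0.0025,0,0,0,0.13,0.005, 0,-0.0025,0,0,0,0.12,0.005, 0,-0.0025,0,0,0,0.11,0.005, 0,-0.0025,0,0,0,0.1,0.005, 0,-0.0025,0,0,0,0.1,0.005, 0,-0.0025,0,0,0,0.09,0.005, 0,-0.0025,0,0,0,0.08,0.005]'
python3 - <<'E'
from h import *
q=tray(); print('travel',(np.load('q0.npy')-q)[0])
q=np.load('q0.npy'); go([*rig2w(q[0],q[1]),0.2374],down(177.15))
E
```

```text
clock: 57.72
tool_pos: [0.4628, -0.0361, 0.2373]
orientation: [-97.1, 89.7, -9.5]
force: [7.1, -2.9, -5.7]
opening: 0.0117
grasp rig [-0.1404 -0.0007] z 0.2373 tilt [ 0.0052 -0.0009] F [ 7.1 -2.9 -5.7] open 0.0117 t 57.73
travel 0.02532185243650488
turn [ 0.41 -0.04  0.3 ] shift after turn [-0.0001 -0.0262 -0.0001] before [ 0.0001 -0.0261 -0.0003]
```

```bash
python3 -m inch '[0,-0.0025,0,0.1,0,0.12,0.005, 0,-0.0025,0,0.1,0,0.12,0.005, 0,-0.0025,0,0,0,0.1,0.005, 0,-0.0025,0,0,0,0.1,0.005, 0,-0.0025,0,0,0,0.08,0.005, 0,-0.002,0,0,0,0.06,0.005]'
python3 - <<'E'
from h import *
q=tray(); print('travel',(np.load('q0.npy')-q)[0])
q=np.load('q0.npy'); go([*rig2w(q[0],q[1]),0.2374],down(177.15))
E
```

```text
clock: 58.48
tool_pos: [0.4817, -0.037, 0.2374]
orientation: [-108.0, 89.9, -20.7]
force: [4.6, -2.3, -3.9]
opening: 0.0114
grasp rig [-0.1221 -0.0007] z 0.2374 tilt [ 0.0017 -0.0007] F [ 4.6 -2.3 -3.9] open 0.0114 t 58.48
travel 0.0069807751198808915
turn [ 0.2  -0.03  0.1 ] shift after turn [-0.     -0.0073 -0.0001] before [-0.     -0.0073 -0.0001]
```

```bash
python3 -m inch '[0,-0.0018,0,0,0,0.06,0.005, 0,-0.0018,0,0,0,0.06,0.005, 0,-0.0015,0,0,0,0.05,0.005, 0,-0.001,0,0,0,0.04,0.005, 0,-0.001,0,0,0,0.03,0.005, 0,0,0,0,0,0,0.005]'
python3 - <<'E'
from h import *
q=tray(); print('travel',(np.load('q0.npy')-q)[0])
s=snap('wrist'); pointer(s,44,60,60); save(s,'w29')
q=np.load('q0.npy'); go([*rig2w(q[0],q[1]),0.2374],down(177.15))
E
```

```text
clock: 59.22
tool_pos: [0.4892, -0.0374, 0.2374]
orientation: [99.0, 89.9, -173.7]
force: [2.3, -2.7, -3.3]
opening: 0.0122
grasp rig [-0.1151 -0.0007] z 0.2374 tilt [-0.0024 -0.0003] F [ 2.3 -2.7 -3.3] open 0.0122 t 59.23
travel 4.479709218341288e-05
44 [(179.0, 5, np.float64(-0.0497)), (243.0, 5, np.float64(-0.0797))]
48 [(111.0, 15, np.float64(-0.021)), (180.0, 5, np.float64(-0.05)), (244.0, 5, np.float64(-0.08))]
52 [(111.0, 15, np.float64(-0.0207)), (180.0, 5, np.float64(-0.0499)), (244.0, 5, np.float64(-0.0799))]
56 [(112.0, 15, np.float64(-0.0209)), (180.5, 4, np.float64(-0.0499)), (244.5, 4, np.float64(-0.0801))]
turn [ 0.18 -0.02 -0.13] shift after turn [-0.      0.0004 -0.0001] before [-0.      0.0004 -0.0001]
```

```bash
python3 -m inch '[0,-0.001,0,0,0,-0.1,0.005, 0,-0.0005,0,0,0,0,0.005, 0,0,0,0,0,0,0.005]'
python3 - <<'E'
from h import *
q=tray(); print('travel',(np.load('q0.npy')-q)[0])
E
```

```text
clock: 59.65
tool_pos: [0.4894, -0.0374, 0.2374]
orientation: [96.9, 89.8, -175.8]
force: [0.0, -0.8, -2.7]
opening: 0.0117
grasp rig [-0.1151 -0.0007] z 0.2374 tilt [-0.003  -0.0002] F [ 0.  -0.8 -2.7] open 0.0117 t 59.65
travel -2.8145254027431288e-05
```

Travel is 0 with no force along x, so the tray is home. I'll release the handle and rise.

```bash
python3 -m inch '[0,0,0,0,0,0,0.04, 0,0,0,0,0,0,0.04, 0,0,0,0,0,0,0.04, 0,0,0,0,0,0,0.04, -0.02,0,0,0,0,0,0.04, -0.04,0,0,0,0,0,0.05, -0.04,0,0,0,0,0,0.05, -0.02,0,0,0,0,0,0.06, 0,0,0,0,0,0,0.06]'
python3 - <<'E'
from h import *
s=snap('wrist'); pointer(s,60,100,60); save(s,'w30')
C=cloud(s); Q=(C[...,:2]-O)@Rr
m=(C[...,2]>0.088)&(C[...,2]<0.1)&(Q[...,0]<-0.09)&(abs(Q[...,1])<0.06)
print('handle',cv2.minAreaRect(Q[m].astype(np.float32)),m.sum())
T=tool(); p,Rm=lev(0.31,0.9); print(p)
go([*p[:2],0.36],down(258.9))
E
```

```text
clock: 60.78
tool_pos: [0.4898, -0.0374, 0.3605]
orientation: [105.5, 89.7, -167.2]
force: [0.2, -0.1, -0.6]
opening: 0.0591
60 []
64 [(271.5, 2, np.float64(-0.0796))]
68 [(271.5, 2, np.float64(-0.0795))]
72 [(272.0, 1, np.float64(-0.0798))]
76 [(192.5, 8, np.float64(-0.0186)), (233.5, 2, np.float64(-0.0501)), (272.5, 2, np.float64(-0.0801))]
80 [(193.0, 7, np.float64(-0.0187)), (233.5, 2, np.float64(-0.0499)), (272.5, 2, np.float64(-0.08))]
84 [(193.0, 7, np.float64(-0.0184)), (233.5, 2, np.float64(-0.0498)), (272.5, 2, np.float64(-0.0799))]
88 [(194.0, 7, np.float64(-0.0189)), (234.0, 1, np.float64(-0.05)), (272.5, 2, np.float64(-0.0798))]
92 [(194.0, 7, np.float64(-0.0187))]
96 [(194.5, 8, np.float64(-0.0188))]
handle ((-0.1150817796587944, -0.0011670701205730438), (0.069290891289711, 0.011871577240526676), 89.7503890991211) 1752
[ 0.61261683 -0.35445953  0.3141386 ]
turn [-81.58   0.19  -0.37] shift after turn [-0.0004  0.2874 -0.1819] before [-0.0008 -0.1378 -0.3109]
```

View pics/w30.png

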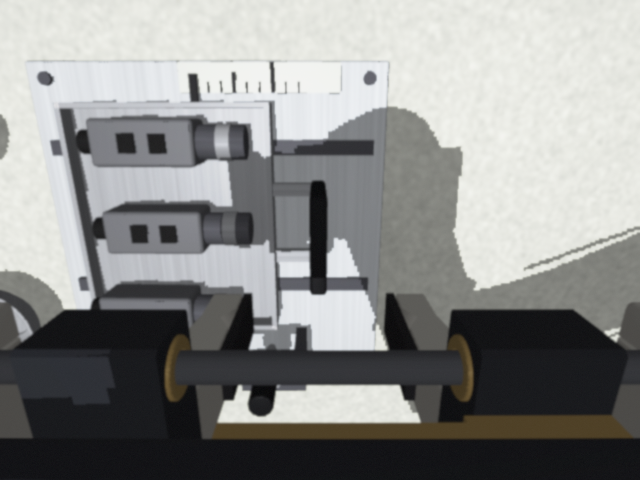

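```bash
python3 -m inch '[0,0,0,-9,0,0,0.06, 0,0,0,-9,0,0,0.06, 0,0,0,-9,0,0,0.06, 0,0,0,-9,0,0,0.06, 0,0,0,-9,0,0,0.06, 0,0,0,-9,0,0,0.06, 0,0,0,-9,0,0,0.06, 0,0,0,-9,0,0,0.06, 0,0,0,-9,0,0,0.06, 0,0,0,0,0,0,0.06, 0,0.036,-0.022,0,0,0,0.06, 0,0.036,-0.022,0,0,0,0.06, 0,0.036,-0.022,0,0,0,0.06, 0,0.036,-0.022,0,0,0,0.06, 0,0.036,-0.022,0,0,0,0.06, 0,0.036,-0.022,0,0,0,0.06, 0,0.036,-0.022,0,0,0,0.06, 0,0.03,-0.02,0,0,0,0.06, 0,0,0,0,0,0,0.06]'
python3 - <<'E'
from h import *
print(tool().round(3))
p,Rm=lev(0.31,0.9); go(p,Rm); go([*p[:2],0.36],down(258.9))
E
```

```text
clock: 63.2
tool_pos: [0.611, -0.3554, 0.3337]
orientation: [15.0, 87.7, -176.3]
force: [-0.0, 1.1, -0.1]
opening: 0.0598
[[-0.04  -0.196 -0.98   0.611]
 [-0.003 -0.981  0.196 -0.355]
 [-0.999  0.01   0.038  0.334]
 [ 0.     0.     0.     1.   ]]
turn [ -0.33 -23.58  -0.53] shift after turn [ 0.017  -0.0012 -0.0098] before [ 0.0195 -0.0014 -0.0022]
turn [-0.2   2.2  -0.59] shift after turn [-0.0263 -0.0012 -0.0014] before [-0.0263 -0.0009 -0.0004]
```

```bash
python3 -m inch '[0,0,0,-0.1,-8,-0.2,0.06, 0,0,0,-0.1,-8,-0.2,0.06, 0,0,0,-0.1,-7.5,-0.1,0.06, 0,0,0,0,0,0,0.06]'
python3 - <<'E'
from h import *
p,Rm=lev(0.31,0.9); go(p,Rm)
E
```

```text
clock: 63.7
tool_pos: [0.6097, -0.3533, 0.3306]
orientation: [0.4, 63.4, 168.6]
force: [1.5, 0.2, -0.2]
opening: 0.0598
turn [-0.68  0.83  0.13] shift after turn [ 0.0135  0.0006 -0.0099] before [ 0.0133  0.0005 -0.0101]
```

```bash
python3 -m inch '[0.006,0,-0.01,-0.6,0.8,0.1,0.06, 0,0,0,0,0,0,0.06]'
python3 - <<'E'
from h import *
p,Rm=lev(0.243,0.9); go(p,Rm)
s=snap('wrist'); save(s,'w31'); print(proj(s,[lev(0.09,.9)[0],lev(0.108,.9)[0],PV]))
E
```

```text
clock: 63.95
tool_pos: [0.616, -0.3538, 0.32]
orientation: [0.1, 64.5, 168.9]
force: [0.6, 0.6, 0.8]
opening: 0.0599
turn [-0.11 -0.3   0.02] shift after turn [0.0737 0.0013 0.0004] before [0.0736 0.0013 0.0008]
[[321.8174303  273.9545225 ]
 [322.05407592 286.92921787]
 [321.02825937 230.70324339]]
```

View pics/w31.png

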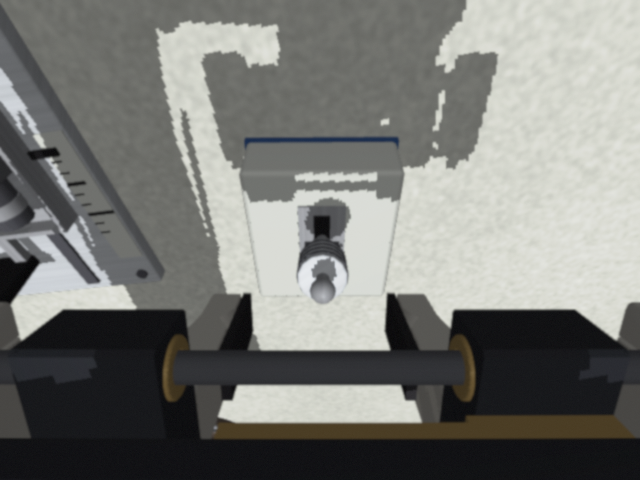

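Ball is at (322,288), against a prediction of (322,287), so the tool is lined up. I'll advance.

```bash
python3 -m inch '[0.02,0.001,0,0,-0.3,0,0.06, 0.022,0,0,0,0,0,0.06, 0.02,0,0,0,0,0,0.06, 0,0,0,0,0,0,0.06]'
python3 - <<'E'
from h import *
p,Rm=lev(0.243,0.9); go(p,Rm); wherelev()
E
```

```text
clock: 64.5
tool_pos: [0.5885, -0.3497, 0.2672]
orientation: [0.3, 64.8, 169.0]
force: [0.4, -0.2, -0.2]
opening: 0.06
turn [-0.22 -0.57 -0.05] shift after turn [ 0.014  -0.     -0.0017] before [ 0.014  -0.     -0.0016]
L 0.257 th pos 0.893 th tool 0.89 y -0.0 F [ 0.4 -0.2 -0.2] open 0.06
```

```bash
python3 -m inch '[0.009,0,-0.0015,-0.2,-0.4,0,0.06, 0.004,0,0,0,0,0,0.06, 0,0,0,0,0,0,0.01, 0,0,0,0,0,0,0.01, 0,0,0,0,0,0,0.01, 0,0,0,0,0,0,0.01, 0,0,0,0,0,0,0.01, 0,0,0,0,0,0,0.01]'
python3 - <<'E'
from h import *
wherelev()
E
python3 -m inch '[-0.005,0,0,0,0,0,0.01, -0.005,0,0,0,0,0,0.01, -0.004,0,0,0,0,0,0.01, 0,0,0,0,0,0,0.01]'
python3 - <<'E'
from h import *
wherelev()
E
```

```text
clock: 65.5
tool_pos: [0.5855, -0.3495, 0.2572]
orientation: [0.3, 64.7, 169.2]
force: [0.1, -0.2, -0.4]
opening: 0.0292
L 0.2467 th pos 0.9 th tool 0.892 y -0.0004 F [ 0.1 -0.2 -0.4] open 0.0292
clock: 66.0
tool_pos: [0.591, -0.3508, 0.2689]
orientation: [0.2, 64.5, 169.0]
force: [-1.3, -0.7, -4.8]
opening: 0.0292
L 0.2597 th pos 0.9 th tool 0.895 y -0.0005 F [-1.3 -0.7 -4.8] open 0.0292
```

```bash
python3 -m inch '[0.0004,0,0.0155,0,3.45,0,0.01, 0.0004,0,0.0155,0,3.45,0,0.01, 0.0004,0,0.0155,0,3.45,0,0.01, 0.0004,0,0.0155,0,3.45,0,0.01, 0,0,0,0,0,0,0.01]'
python3 - <<'E'
from h import *
wherelev()
E
```

```text
clock: 66.62
tool_pos: [0.5315, -0.3391, 0.2879]
orientation: [0.4, 78.6, 169.3]
force: [-1.7, -0.9, -4.6]
opening: 0.0294
L 0.2583 th pos 0.654 th tool 0.649 y -0.0006 F [-1.7 -0.9 -4.6] open 0.0294
```

```bash
python3 -m inch '[0.0003,0,0.0155,0,3.45,0,0.01, 0.0003,0,0.0155,0,3.45,0,0.01, 0.0003,0,0.0155,0,3.45,0,0.01, 0.0003,0,0.0155,0,3.45,0,0.01, 0.0003,0,0.0155,0,3.45,0,0.01, 0.0003,0,0.0155,0,3.45,0,0.01, 0,0,0,0,0,0,0.01]'
python3 - <<'E'
from h import *
wherelev()
E
```

```text
clock: 67.5
tool_pos: [0.4408, -0.3212, 0.2896]
orientation: [179.2, 80.6, -11.8]
force: [-0.4, -0.7, -5.2]
opening: 0.0295
L 0.2577 th pos 0.293 th tool 0.286 y -0.0005 F [-0.4 -0.7 -5.2] open 0.0295
```

```bash
python3 -m inch '[0.0003,0,0.0155,0,3.45,0,0.01, 0.0003,0,0.0155,0,3.45,0,0.01, 0.0003,0,0.0155,0,3.45,0,0.01, 0.0003,0,0.0155,0,3.45,0,0.01, 0.0003,0,0.012,0,2.7,0,0.01, 0,0,0,0,0,0,0.01]'
python3 - <<'E'
from h import *
wherelev()
E
```

```text
clock: 68.25
tool_pos: [0.375, -0.3086, 0.2673]
orientation: [179.7, 64.5, -11.1]
force: [-1.1, -2.9, -3.9]
opening: 0.0293
L 0.2558 th pos 0.018 th tool 0.004 y -0.0008 F [-1.1 -2.9 -3.9] open 0.0293
```

```bash
python3 -m inch '[0,0,0.004,0,0.2,0,0.01, 0.004,0,0,0,0,0,0.01, 0.004,0,0,0,0,0,0.01, 0.002,0,0,0,0,0,0.01, 0,0,0,0,0,0,0.01]'
python3 - <<'E'
from h import *
wherelev()
E
```

```text
clock: 68.88
tool_pos: [0.3793, -0.3097, 0.2592]
orientation: [179.5, 64.3, -11.1]
force: [-2.8, 1.1, 2.7]
opening: 0.0293
L 0.2466 th pos 0.02 th tool 0.001 y -0.001 F [-2.8  1.1  2.7] open 0.0293
```

```bash
python3 -m inch '[0,0,0.004,0,0,0,0.01, 0,0,0.003,0,0,0,0.01, 0,0,0,0,0,0,0.01]'
python3 - <<'E'
from h import *
wherelev()
E
```

```text
clock: 69.25
tool_pos: [0.377, -0.309, 0.2582]
orientation: [179.3, 63.8, -11.2]
force: [-0.1, -0.9, -4.5]
opening: 0.0291
L 0.2467 th pos 0.01 th tool -0.008 y -0.0007 F [-0.1 -0.9 -4.5] open 0.0291
```

```bash
python3 -m inch '[0,0,0.003,0,0,0,0.01, 0,0,0,0,0,0,0.05, 0,0,0,0,0,0,0.05, 0,0,0,0,0,0,0.05, 0,0,0,0,0,0,0.05, -0.02,0,0,0,0,0,0.05, -0.03,0,0,0,0,0,0.05, -0.03,0,0,0,0,0,0.05, 0,0,0,0,0,0,0.05]'
python3 - <<'E'
from h import *
wherelev();s=snap('wrist'); save(s,'w32'); print(proj(s,[lev(0.09,0)[0],lev(0.108,0)[0],lev(0.108,0.05)[0],PV]))
E
```

```text
clock: 70.38
tool_pos: [0.339, -0.3016, 0.33]
orientation: [179.2, 63.8, -11.3]
force: [-0.2, -0.5, 0.3]
opening: 0.0497
L 0.3282 th pos -0.004 th tool -0.007 y -0.0008 F [-0.2 -0.5  0.3] open 0.0497
[[317.73102769 264.61544579]
 [317.68205801 276.13926262]
 [317.78675058 266.95720044]
 [317.89705009 225.56150157]]
```

View pics/w32.png

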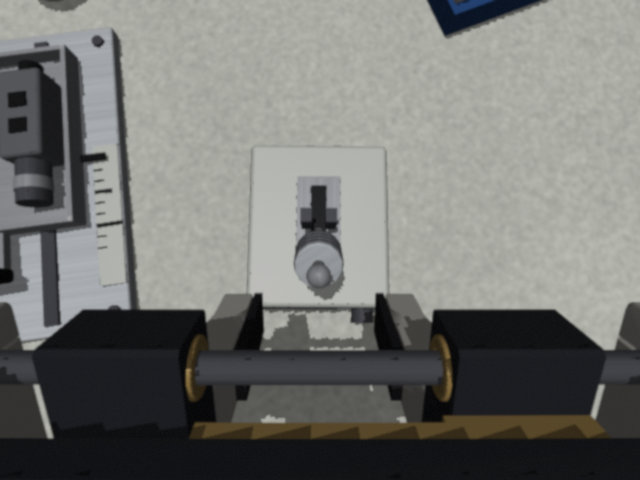

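```bash
python3 -m inch '[-0.03,0,0,0,0,0,0.05, -0.02,0,0,0,-8.6,0,0.05, 0,0,0,0,-8.6,0,0.05, 0,0,0,0,-8.6,0,0.05, 0,0,0,0,0,0,0.05]'
python3 - <<'E'
from h import *
T=tool();print(T.round(3)); B=Rr.T@(np.load('Tpin.npy')[:2,3]-O)
go([*rig2w(B[0]-0.122,B[1]),0.36],down(267.15))
E
```

```text
clock: 71.05
tool_pos: [0.3167, -0.2969, 0.371]
orientation: [16.9, 89.2, -173.7]
force: [1.0, -0.8, 0.6]
opening: 0.0503
[[-0.013 -0.184 -0.983  0.317]
 [-0.001 -0.983  0.184 -0.297]
 [-1.     0.004  0.013  0.371]
 [ 0.     0.     0.     1.   ]]
turn [-7.76  0.74 -0.17] shift after turn [ 0.011  -0.391  -0.2025] before [ 0.0075 -0.4148 -0.148 ]
```

```bash
python3 -m inch '[0,0,0,-7.8,0.7,-0.2,0.05, 0,-0.04,-0.021,0,0,0,0.05, 0,-0.04,-0.021,0,0,0,0.05, 0,-0.04,-0.021,0,0,0,0.05, 0,-0.04,-0.021,0,0,0,0.05, 0,-0.04,-0.021,0,0,0,0.05, 0,-0.04,-0.021,0,0,0,0.05, 0,-0.04,-0.021,0,0,0,0.05, 0,-0.04,-0.021,0,0,0,0.05, 0,-0.04,-0.021,0,0,0,0.05, 0,-0.02,-0.01,0,0,0,0.05, 0,0,0,0,0,0,0.05]'
python3 - <<'E'
from h import *
T=tool(); gonotch(0.36); s=snap('wrist'); save(s,'w33')
C=cloud(s); Q=(C[...,:2]-O)@Rr
m=(abs(C[...,2]-0.1)<0.004)&(Q[...,1]>0.1)&(Q[...,0]<0)&(Q[...,1]<0.15)
print(m.sum(), np.median(Q[m],0),cv2.minEnclosingCircle(Q[m].astype(np.float32)))
E
```

```text
clock: 72.55
tool_pos: [0.5373, 0.0856, 0.3672]
orientation: [-147.2, 88.0, 30.1]
force: [-0.5, -0.8, -0.9]
opening: 0.05
turn [ 0.12 -1.69  1.09] shift after turn [ 0.0072  0.0023 -0.0018] before [ 0.0072  0.0024 -0.0016]
644 [-0.07070472  0.12327542] ((-0.07129981368780136, 0.12309659272432327), 0.010088195092976093)
```

View pics/w33.png

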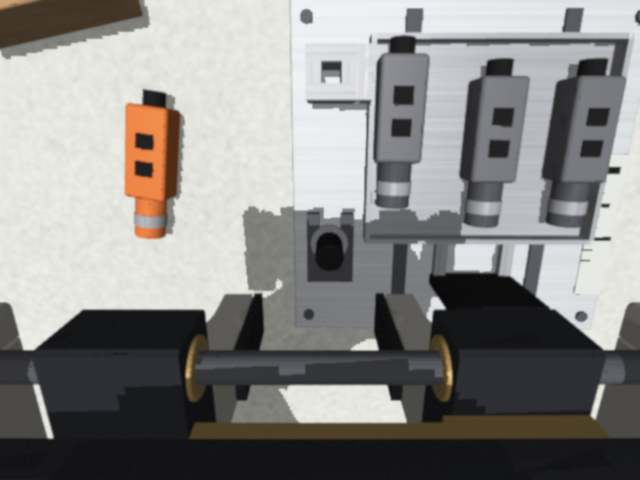

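Pin is upright in the notch at rig (-0.071, 0.123), as expected. The bore at (332,72) looks clear through.

```bash
python3 -m inch '[0.02,0.002,-0.002,0.1,-1.7,1.1,0.05, 0.03,0,0,0,0,0,0.05, 0.025,0,0,0,0,0,0.05, 0,0,0,0,0,0,0.05]'
python3 -c "
from h import *
gonotch(0.2484)"
```

```text
clock: 73.1
tool_pos: [0.537, 0.0788, 0.2878]
orientation: [15.7, 89.7, -167.4]
force: [-0.2, 1.2, 0.0]
opening: 0.0501
turn [-0.26  0.27 -0.07] shift after turn [ 0.0394 -0.0045 -0.0018] before [ 0.0394 -0.0046 -0.0019]
```

```bash
python3 -m inch '[0,-0.0045,-0.0018,-0.2,0.2,0,0.05, 0,0,0,0,0,0,0.05, 0.012,0,0,0,0,0,0.05, 0.012,0,0,0,0,0,0.05, 0.006,0,0,0,0,0,0.05, 0,0,0,0,0,0,0.05]'
python3 -c "
from h import *
gonotch(0.2484)"
```

```text
clock: 73.85
tool_pos: [0.5395, 0.0828, 0.2577]
orientation: [177.2, 89.9, -5.7]
force: [0.8, -0.2, 0.4]
opening: 0.0501
turn [-0.09 -0.09 -0.  ] shift after turn [ 0.0093 -0.0004  0.0005] before [ 0.0093 -0.0004  0.0006]
```

```bash
python3 -m inch '[0.005,-0.0004,0.0005,0,0,0,0.05, 0.004,0,0,0,0,0,0.05, 0,0,0,0,0,0,0.05, 0,0,0,0,0,0,0.01, 0,0,0,0,0,0,0.01, 0,0,0,0,0,0,0.01, 0,0,0,0,0,0,0.01, 0,0,0,0,0,0,0.01, 0,0,0,0,0,0,0.01, 0,0,0,0,0,0,0.01]'
python3 -c "
from h import *
gonotch(0.2484);o=ctrl.get_obs();print(o['force'],o['opening'])
s=snap('wrist');save(s,'w34')"
```

```text
clock: 75.1
tool_pos: [0.5393, 0.0834, 0.2488]
orientation: [-169.9, 89.8, 7.2]
force: [1.0, -0.4, -0.3]
opening: 0.0196
turn [-0.08 -0.15  0.03] shift after turn [0.0004 0.0002 0.0003] before [0.0004 0.0002 0.0003]
[ 0.99678906 -0.37657964 -0.25250205] 0.01955792897668882
```

View pics/w34.png

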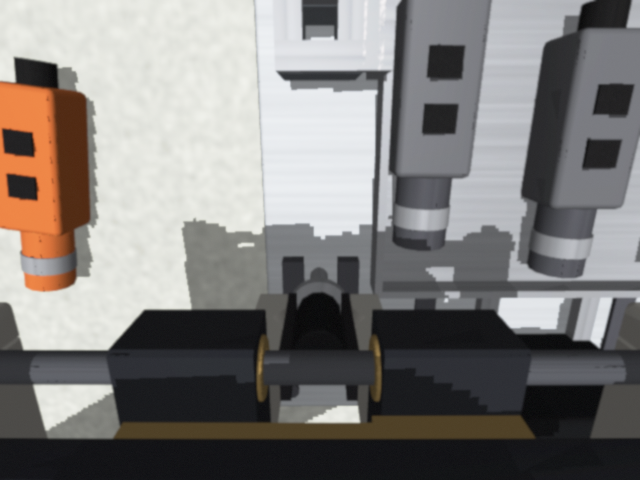

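```bash
python3 -m inch '[-0.01,0,0,0,0,0,0.01, -0.015,0,0,0,0,0,0.01, -0.02,0,0,0,0,0,0.01, -0.015,0,0,0,0,0,0.01, 0,0,0,0,0,0,0.01]'
cat >>h.py <<'E'
def gobore(z,dx=0,dy=0):
    T=np.load('Tpin.npy'); g=T[:2,3]+0.159*T[:2,0]; B=Rr.T@(g-O)+[dx,dy]; print('bore',B)
    go([*rig2w(*B),z],down(267.15))
E
python3 -c "
from h import *
gobore(0.31)
s=snap('wrist');save(s,'w35')
C=cloud(s); Q=(C[...,:2]-O)@Rr
m=(abs(C[...,2]-0.06)<0.002)&(Q[...,1]>0.1)&(Q[...,0]>0.02)&(Q[...,1]<.145)
r=cv2.minAreaRect(Q[m].astype(np.float32)); print(r,m.sum())
# hole in eye
for xx in np.arange(0.036,0.066,0.003):
    q=Q[m&(abs(Q[...,0]-xx)<0.0015)][:,1]; print(xx.round(3),np.histogram(q,bins=np.arange(.1,.146,.002))[0])
"
```

```text
clock: 75.78
tool_pos: [0.5393, 0.0834, 0.3139]
orientation: [-163.2, 89.7, 13.9]
force: [0.6, 0.1, -1.7]
opening: 0.0194
bore [0.05093749 0.12285383]
turn [-0.07 -0.24  0.07] shift after turn [ 0.0039 -0.0003 -0.1218] before [ 0.0044 -0.0004 -0.1217]
((0.04951898008584976, 0.12045931071043015), (0.03579334169626236, 0.040918346494436264), 0.018089517951011658) 4664
0.036 [19 22 23 19 24 17 23 25 18 24 18 22 24 18 24 18 23 23 18 22  6  0]
0.039 [19 24 23 19 24 18 24 23 16 24 18 24 23 18 24 20 22 23 18 24  6  0]
0.042 [23 24 18 24 24 18 24 19 19 20 12 16 16 11 17 23 18 24 20 22 12  0]
0.045 [24 21 22 24 19 24 24 18  0  0  0  0  0  0  0 24 18 23 23 19 12  0]
0.048 [23 18 23 23 17 23 24 17  0  0  0  0  0  0  0 24 18 23 22 16 12  0]
0.051 [22 21 25 23 19 24 24 18  0  0  0  0  0  0  0 24 20 19 23 24  8  0]
0.054 [23 20 24 20 22 24 24 18  0  0  0  0  0  0  0 24 24 18 25 23  6  0]
0.057 [20 27 24 21 25 22 22 23 21 20 15 21 21 18 17 24 25 20 23 26  6  0]
0.06 [22 20 24 19 26 26 22 22 25 26 19 25 24 26 19 28 26 22 20 24 11  0]
0.063 [24 25 22 25 25 25 19 25 24 24 18 25 26 25 18 25 24 25 21 25 14  0]
0.066 [25 23 20 22 23 21 19 24 24 23 19 24 22 24 17 23 24 23 21 21 12  0]
```

View pics/w35.png

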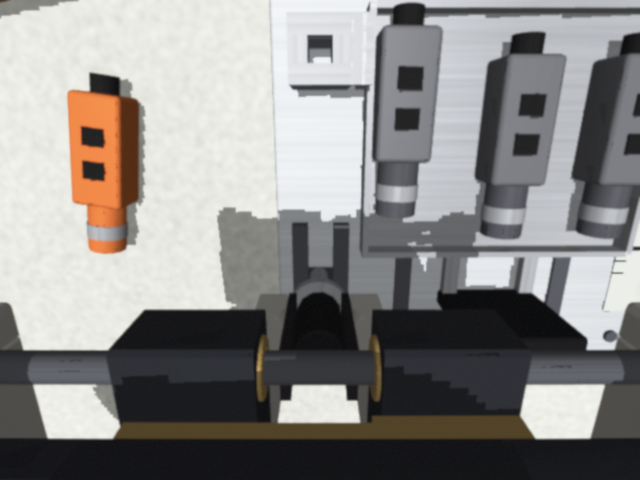

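```bash
python3 -m inch '[0,0,-0.03,0,-0.2,0.1,0.01, -0.001,0,-0.03,0,0,0,0.01, -0.001,0,-0.03,0,0,0,0.01, 0,0,-0.025,0,0,0,0.01, 0,0,0,0,0,0,0.01]'
python3 -c "
from h import *
gobore(0.2484,-.0004); print(tool()[:3,0])"
```

```text
clock: 76.45
tool_pos: [0.6556, 0.077, 0.3107]
orientation: [20.3, 89.6, -162.6]
force: [-1.3, -0.4, -2.0]
opening: 0.0189
bore [0.05053749 0.12285383]
turn [-0.09  0.38 -0.14] shift after turn [ 0.0623 -0.001  -0.0049] before [ 0.0623 -0.0011 -0.0053]
[-0.00672813 -0.00210743 -0.99997515]
```

```bash
python3 -m inch '[0.004,-0.001,-0.005,0,0.4,-0.1,0.01, 0.003,0,0,0,0,0,0.01, 0,0,0,0,0,0,0.01]'
python3 -c "
from h import *
gobore(0.2484,-.0004); print(tool()[:3,0])"
```

```text
clock: 76.82
tool_pos: [0.6592, 0.0777, 0.3016]
orientation: [32.7, 89.8, -150.2]
force: [-0.6, -1.0, -0.6]
opening: 0.0193
bore [0.05053749 0.12285383]
turn [-0.08  0.13 -0.08] shift after turn [ 0.0532 -0.     -0.0012] before [ 0.0532 -0.0001 -0.0014]
[-0.00228653 -0.00131007 -0.99999653]
```

```bash
python3 -m inch '[0,0,-0.0013,0,0.1,-0.1,0.01, 0,0,0,0,0,0,0.01, 0.005,0,0,0,0,0,0.01, 0.005,0,0,0,0,0,0.01, 0,0,0,0,0,0,0.01]'
python3 -c "
from h import *
gobore(0.2484,-.0004); print(tool()[:3,0],ctrl.get_obs()['force'])
s=snap('scene'); save(s,'s36',(290,230,400,320),7)"
```

```text
clock: 77.45
tool_pos: [0.66, 0.0779, 0.2917]
orientation: [-115.7, 89.9, 61.4]
force: [0.2, -0.1, -0.4]
opening: 0.0194
bore [0.05053749 0.12285383]
turn [-0.06 -0.03  0.06] shift after turn [ 0.0433  0.0001 -0.0005] before [ 0.0433  0.0002 -0.0005]
[ 5.58222204e-04  1.02442689e-03 -9.99999319e-01] [ 0.16181133 -0.09848291 -0.37743449]
```

View pics/s36.png

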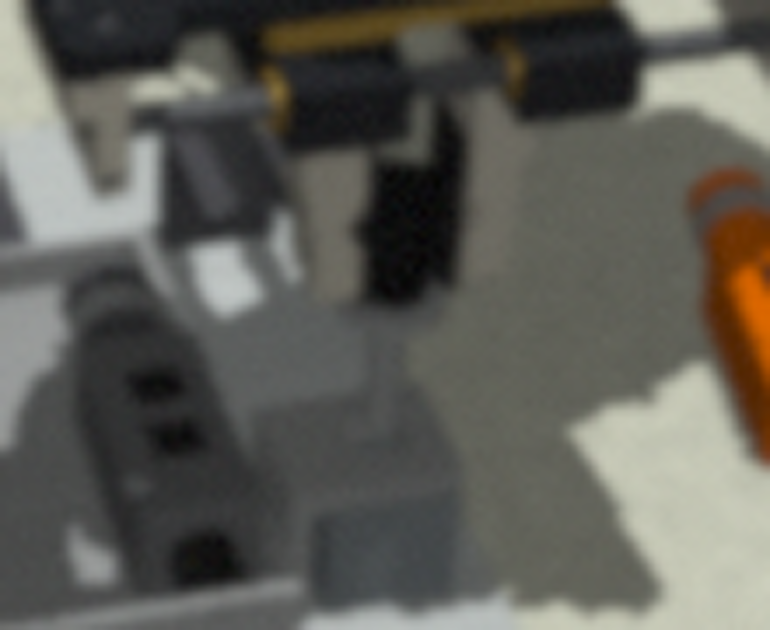

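Pin's shank hangs above the eye's centre at about (380,420) in the crop. I'll insert it slowly.

```bash
python3 -m inch '[0.005,0,0,0,0,0,0.01, 0.005,0,0,0,0,0,0.01, 0.003,0,0,0,0,0,0.01, 0,0,0,0,0,0,0.01]'
python3 -c "
from h import *
gobore(0.2484,-.0004); print(tool()[:3,0],ctrl.get_obs()['force'])"
```

```text
clock: 78.0
tool_pos: [0.6602, 0.0779, 0.2778]
orientation: [-121.9, 89.9, 55.2]
force: [-0.3, 0.2, -0.8]
opening: 0.0192
bore [0.05053749 0.12285383]
turn [-0.06 -0.03  0.06] shift after turn [ 0.0294  0.0001 -0.0003] before [ 0.0294  0.0002 -0.0003]
[ 6.50903047e-04  9.35914041e-04 -9.99999350e-01] [-0.32478626  0.22857602 -0.82426475]
```

```bash
python3 -m inch '[0.005,0,0,0,0,0,0.01, 0.005,0,0,0,0,0,0.01, 0.005,0,0,0,0,0,0.01, 0.003,0,0,0,0,0,0.01, 0,0,0,0,0,0,0.01]'
python3 -c "
from h import *
gobore(0.2484,-.0004); print(tool()[:3,0],ctrl.get_obs()['force'])"
```

```text
clock: 78.62
tool_pos: [0.6602, 0.0779, 0.2585]
orientation: [-118.4, 89.9, 58.7]
force: [0.1, 0.3, -0.7]
opening: 0.0198
bore [0.05053749 0.12285383]
turn [-0.06 -0.03  0.05] shift after turn [ 0.0101  0.0002 -0.0003] before [ 0.0101  0.0002 -0.0003]
[ 5.35105182e-04  8.80207578e-04 -9.99999469e-01] [ 0.11111904  0.31457222 -0.67493521]
```

```bash
python3 -m inch '[0.005,0,0,0,0,0,0.01, 0.004,0,0,0,0,0,0.01, 0.0015,0,0,0,0,0,0.01, 0,0,0,0,0,0,0.01]'
python3 -c "
from h import *
gobore(0.2484,-.0004); print(ctrl.get_obs()['force'])"
```

```text
clock: 79.12
tool_pos: [0.6604, 0.078, 0.2489]
orientation: [-151.9, 89.9, 25.2]
force: [-0.6, -0.2, -1.6]
opening: 0.0195
bore [0.05053749 0.12285383]
turn [-0.02 -0.12  0.06] shift after turn [ 0.0005  0.0003 -0.0001] before [ 0.0005  0.0003 -0.0001]
[-0.5630222  -0.24753114 -1.62366782]
```

Seated at the original height. I'll release it and rise clear.

```bash
python3 -m inch '[0.0008,0,0,0,0,0,0.01, 0,0,0,0,0,0,0.04, 0,0,0,0,0,0,0.04, 0,0,0,0,0,0,0.04, 0,0,0,0,0,0,0.04, -0.02,0,0,0,0,0,0.04, -0.04,0,0,0,0,0,0.05, -0.04,0,0,0,0,0,0.05, -0.02,0,0,0,0,0,0.05, 0,0,0,0,0,0,0.05]'
python3 - <<'E'
from h import *
s=snap('wrist'); save(s,'w37'); C=cloud(s); Q=(C[...,:2]-O)@Rr
m=(C[...,2]>0.09)&(C[...,2]<0.12)&(Q[...,1]>0.1)&(Q[...,0]>0.02)&(Q[...,1]<.145)
print(np.percentile(C[...,2][m],[50,95]),np.median(Q[m],0))
s=snap('scene'); save(s,'s37',(70,200,400,370),2.4)
E
```

```text
clock: 80.38
tool_pos: [0.6603, 0.0778, 0.3706]
orientation: [-165.7, 90.0, 11.4]
force: [0.7, -0.0, -0.6]
opening: 0.0498
[0.09951612 0.10072326] [0.05116303 0.1240212 ]
```

View pics/w37.png

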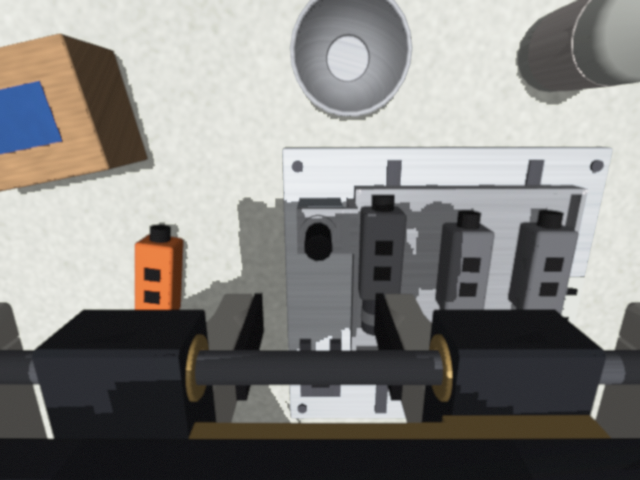

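View pics/s37.png

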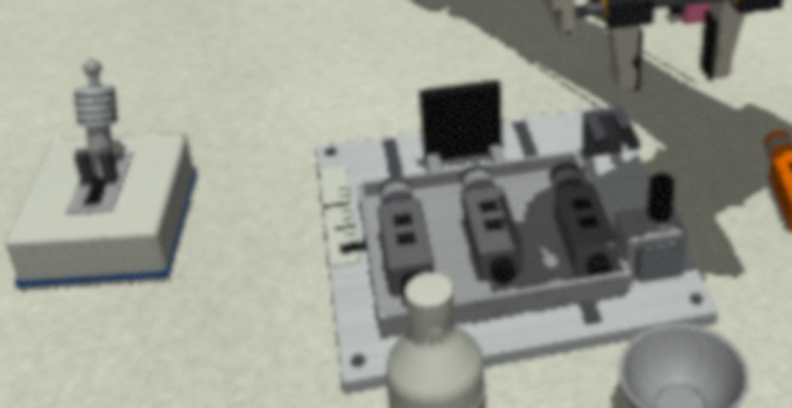

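```bash
python3 - <<'E'
from h import *
a=load('scene0.npz'); b=snap('scene')
for n,(x0,y0,x1,y1) in dict(bottle=(232,315,275,405),bowl=(328,335,382,390),box=(428,277,522,345),toggle=(75,222,150,318)).items():
    d=np.abs(a['depth'][y0:y1,x0:x1]-b['depth'][y0:y1,x0:x1]); print(n,np.median(d).round(4),np.percentile(d,90).round(4))
C=cloud(b); Q=(C[...,:2]-O)@Rr
for y in (-.066,0,.066):
    m=(C[...,2]>0.05)&(C[...,2]<0.065)&(abs(Q[...,0])<0.07)&(abs(Q[...,1]-y)<0.025); print(np.median(C[...,2][m]).round(4),np.median(Q[m],0).round(3))
ctrl.close_job()
E
```

```text
bottle 0.0011 0.003
bowl 0.0013 0.0031
box 0.0014 0.0037
toggle 0.0016 0.0041
0.0553 [ 0.011 -0.065]
0.0551 [0.011 0.001]
0.0553 [0.025 0.072]
the job is handed in; nothing more can be done
```

I did the whole job in the order asked and handed it in at about 80 s of the 200 s allowed.

- **Heads:** all three grey camera heads lie flat in the tray. Their top faces read about 55 mm, against 56 mm expected. I left the orange and pink look-alikes alone. While I was lowering onto the first head, the gripper apparently pushed it about 1 cm along the table, and I regripped it lower before lifting.
- **Pin and readout on:** I parked the pin in the side notch, then flipped the toggle to on (lever read about 0.89 of 0.9 rad) with its collar down. I did not see the display itself light up.
- **Pull test:**
  - **Medium line:** held at 29.0–29.6 mm of travel for about 3.4 s, the last 2.5 s at about 29.5 mm.
  - **Long line:** held at 59.9 mm for about 2.5 s, never beyond that.
  - **Before the first hold:** the tray sagged 1–3 mm under the spring load until I corrected for it.
  - **Return:** I eased it home by hand to zero travel.
- **Readout off and pin home:** the toggle is back at off. The pin went in without resistance and its knob top reads 100 mm, which is fully home.
- **Last checks:** depth pictures show the bottle, bowl, glove box and toggle unchanged from the start, within camera noise. One reading looked off: the scene camera put the head nearest the pin at (25, 72) mm, because of shadow and partial view. The wrist camera had measured it at (1, 67) mm.

During the pull the wrist force reached about 19 N, more than the spring alone would give, but far below the 120 N limit.

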